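# Weight down a glass plate for painting

### The job

Get the glass plate ready for painting: push it square and hard up against both rails of the layout board; flip the hasp off its staple and swing it right back over the lid, and only then raise the lid of the weight case fully upright. Take out every weight in the case and stand it upright on the glass, side by side in a row, each with one end up against the far rail and square to it, and once plate and weights are all in place (not before), shut the lid and swing the hasp down over its staple again. Keep the hasp folded back for as long as the lid is up, and leave the glassware standing about (jars, tumbler, dish) where it is.

Things in the scene. Friction and masses are not known exactly. Their poses are not given: they have to be found in the camera images.
- case: green steel weight case, 150 mm deep (its x) by 250 mm wide (its y), fixed to the table; origin at the centre of its underside, z up, its front with the latch faces its -x. It is an open tray, inner floor 6 mm up, 5 mm walls, rim 36 mm up, under a hollow lid 36 mm high. In front of the tray stands a latch block (46 mm deep, 60 mm wide, 62 mm high, centred on y = -65 mm, x from -121 to -75 mm) that carries a brass staple loop up to 85 mm high
- lid (a joint): hinge of the lid, rad: 0 shut, grows as the lid is raised, stop at 1.7. The hinge lies along the case's y at the far (+x) rim. It is stiff (about 0.45 N m) and stays at any angle
- lid_hinge (a point): point on the lid's hinge line (case x = 75 mm, 36 mm up), beside the handle; its x and z axes turn with the lid
- lid_handle (a point): middle of the lid's handle: a steel bar 10 mm thick and 100 mm long, along the case's y, standing 32 mm above the lid's top (bar axis), 12 mm behind the lid's front edge; with the lid shut it is at case x = -63, y = 45 mm, 104 mm up
- hasp (a joint): hinge of the hasp, rad: 0 lying level over the staple in front of the lid, grows as its free end swings up and back over the lid, stop at 2.4. It turns about the case's y, is hinged on the top front edge of the lid (and rides with it), has slight friction (0.05 N m) and stays at any angle
- hasp_hinge (a point): middle of the hasp's hinge pin (with the lid shut: case x = -75, y = -65 mm, 73 mm up)
- hasp_tab (a point): point to grip on the hasp's red thumb tab. The hasp is a steel strap 56 mm long (away from its hinge), 30 mm wide (case y) and 4 mm thick, with a slot for the staple; the tab at its free end is a red plate 30 mm wide (case y), 6 mm thick, that stands 28 mm up from the strap when the hasp lies at 0. This point is on the tab, 18 mm above the strap's mid-plane and 53 mm from the hinge pin along the strap
- board: plywood layout board, 220 mm (its x) by 260 mm (its y), 10 mm thick, fixed to the table; origin at the centre of its underside, z up. Aluminium rails 12 mm thick stand on two of its edges: the far rail along its whole +x edge (inner face at x = 98 mm, top 36 mm above the table), the side rail along its +y edge (inner face at y = 118 mm, top 30 mm above the table)
- glass_c (a point): centre of the frosted grey-green glass plate lying on the board, 160 mm (x) by 200 mm (y) by 10 mm thick, 0.7 kg; home against both rails its centre is at x = 18, y = 18 mm of the board, 15 mm above the table
- weight1_c (a point): centre (half-way up) of a hold-down weight, about 0.6 kg: dark steel foot 90 mm (x) by 40 mm (y) by 18 mm, with a yellow upright grip rib on top, 60 mm (x) by 14 mm (y), up to 56 mm above the underside; so this point is 28 mm above its underside. Ends alike. May be absent
- weight2_c (a point): centre (half-way up) of a hold-down weight, about 0.6 kg: dark steel foot 90 mm (x) by 40 mm (y) by 18 mm, with a yellow upright grip rib on top, 60 mm (x) by 14 mm (y), up to 56 mm above the underside; so this point is 28 mm above its underside. Ends alike. May be absent
- weight3_c (a point): centre (half-way up) of a hold-down weight, about 0.6 kg: dark steel foot 90 mm (x) by 40 mm (y) by 18 mm, with a yellow upright grip rib on top, 60 mm (x) by 14 mm (y), up to 56 mm above the underside; so this point is 28 mm above its underside. Ends alike. May be absent
- weight4_c (a point): centre (half-way up) of a hold-down weight, about 0.6 kg: dark steel foot 90 mm (x) by 40 mm (y) by 18 mm, with a yellow upright grip rib on top, 60 mm (x) by 14 mm (y), up to 56 mm above the underside; so this point is 28 mm above its underside. Ends alike. May be absent
- jar_a: glass jar with a metal cap, 68 mm across, 110 mm tall, not part of the job; origin at the centre of its underside
- jar_b: green glass jar with a metal cap, 68 mm across, 110 mm tall, not part of the job; origin at the centre of its underside
- tumbler: clear tumbler, 66 mm across, 100 mm tall, not part of the job; origin at the centre of its underside
- dish: green glass dish, 110 mm across, 30 mm tall, not part of the job; origin at the centre of its underside

How it is judged:
By the outcome, as a careful person would: the job done as asked, in the order asked, and still so for the second after the job is handed in, with the robot touching nothing.
Of weight1, weight2, weight3, weight4 only 2 to 4 are there at a start; the rules pass over those that are not, and their reading is None.
At some moment in a run one of weight1, weight2, weight3, weight4 may be knocked a few centimetres aside while the robot is not near it.
Once in a run the grip may slacken for a moment while it holds something.
It also fails if it takes over 210 s, if anything falls off the work surface, if the arm or the gripper's body presses on something with over 40 N, if the wrist force passes 120 N, or if a joint passes its speed limit or range.

### The arm

A 6-joint arm with a two-finger parallel gripper is mounted at the origin on the work surface. World frame = base frame: x ahead of the robot, y to its left, z up, the work surface at z = 0. Lengths are in mm, angles in rad, forces in N, time in s.
With the tool pointing down it reaches from about 350 to 1000 mm from the base axis. Payload 7.1 kg.
Tool frame: the origin (TCP) lies between the finger pads; the fingertips stand tip_extent ahead of it and the grasp point (between the pads) is the TCP (tip_extent is the distance from the TCP to the fingertips, in mm); z points along the fingers, y is the line along which they close (so a half turn about z gives the same grasp; the last joint's range is limited). The gripper opens to 85 mm and grips with 20 to 120 N. Pads are 22 mm wide; open, the fingers measure 114 mm over their backs; the gripper's body (76 mm by 85 mm) begins 54 mm behind the grasp point. The pads swing forward as they close: fully open they stand 13 mm farther back than shut.
Start: joints at [-0.019, 0.423, 1.63, -0, 1.089, -0.019], TCP at [624.984, 0.026, 218.819] pointing down, gripper open.
Joint ranges: [-3, 3], [-0.9, 2.11], [0.09, 2.58], [-1.31, 4.45], [0.11, 2.69], [-2.54, 2.54]. Speed limits (rad/s): [2.39, 2.39, 3.01, 3.14, 3.14, 3.14].

### API

Orientations are given as a 3x3 rotation matrix whose columns are the frame's x, y, z axes.
In Python, from cell import * gives the robot as it stands.
- The arm moves only by the tool servo_tool, never from a script. Its argument "increments" is a list that holds one entry, the list of rows, each a list of 7 numbers: the shift along the tool's x, y, z in cm, then the turn, a rotation vector about the tool's x, y, z in rad, then the closure, from -1 (fully open) to 1 (shut). In form: [[[x, y, z, wx, wy, wz, claw], ...]]. A call has 1 to 12 rows; each row shifts and turns the commanded pose from where the row before left it, along the tool's axes as they then stand; what a row does not reach is not made up. A row lasts 1/10 s, in which the tool goes at most 50 mm and 8.59 degrees, less where a joint would pass 70% of its speed; a pose out of reach is approached as far as the arm can. A call with a gripper value outside its range is refused whole. The fingers move at their own pace and stop on an object; "force" is the grip in N (left out, the last holds). Time passes only in rows, so rows that do not move let the fingers close. It gives the time, the measured TCP pose, the force, the opening and the grip force at its end, in the units of the state.
- observe(): the state, without advancing time (a new reading comes with each control period).
- grab_frame(name): name is "scene" or "side" or "wrist"; returns (picture, depth): 400x640x3 uint8, red, green, blue; 400x640 float32, mm along the optical axis (not along the pixel's ray), 0 where there is no reading.
- camera_params(name): a dict with "camera_matrix" (3x3 intrinsics, pixels), "k1" (the pictures are not rectified: a ray, as slopes to the right and down, at radius r is drawn at 1 + k1 r^2 times it, then the intrinsics apply), "pose" (4x4, takes a point from camera to world coordinates). Camera axes: x right, y up, looking along -z (the intrinsics and any distortion apply to the point x, -y, -z); pixel columns grow to the right and rows downward; lengths in mm; the calibration is good to about 2 mm. A picture is of the moment at which its call begins: read the wrist's pose just before it. camera_params takes no time and is no camera call; for the wrist camera it gives the pose at the moment of the call.
- sign_off(): hands the job in; it is judged then, once.
The state is a dict: "t": time; "joint_positions": joint angles; "joint_vel": joint speeds; "tau": joint torques, N m; "position": TCP position; "eef_rot": TCP orientation; "ft_force": force on the tool from outside, world axes, zero at the start; "moment": the same for the moment, N m; "opening": finger opening in mm; "finger_force": force on a finger pad.
Only numpy, scipy, OpenCV 4.12 (cv2) and the standard library are available. Lean on these libraries where they do the work, as an engineer would, in place of code of your own. Each camera call takes 0.05 s, during which the arm holds its last target. There are 200 camera calls.

## Working session

There is one attempt and no reset: what is moved stays moved. The work goes in short steps, Python scripts to look and compute and a tool call to move; the robot and the scene stay as the last step left them, time stands still between calls to the robot, and variables do not carry over. Pictures are saved under pics/ and viewed, at most 14 in all, crops included, and the job is handed in when it is done.

Besides the shell and the picture viewer there is one more tool, called after "Request:" by a JSON object that holds its "fn" and its "kwargs", one argument or row to a line. servo_tool: Moves the arm, as the interface text tells. Its arguments: {"type":"object","properties":{"increments":{"type":"array"},"force":{"type":"number"}},"required":["increments"]}

```bash
ls; mkdir -p pics; cat > h.py <<'E'
from cell import *
import numpy as np, cv2
def snap(n,f,crop=None,scale=1):
    p=camera_params(n); im,d=grab_frame(n)
    np.savez('pics/'+f+'.npz',im=im,d=d,K=p['camera_matrix'],k1=p['k1'],P=p['pose'])
    save(f,f,crop,scale)
def save(src,f,crop=None,scale=1):
    im=np.load('pics/'+src+'.npz')['im']
    if crop: x0,y0,x1,y1=crop; im=im[y0:y1,x0:x1]
    im=cv2.resize(im,None,fx=scale,fy=scale,interpolation=cv2.INTER_CUBIC)
    cv2.imwrite('pics/'+f+'.png',im[:,:,::-1])
def ray(f,u,v):
    z=np.load('pics/'+f+'.npz'); K=np.array(z['K']); k1=float(z['k1']); P=z['P']
    s=cv2.undistortPoints(np.array([[[u,v]]],float),K,np.array([k1,0,0,0.]))[0,0]
    return P[:3,3], P[:3,:3]@np.array([s[0],-s[1],-1]), z['d']
def atz(f,u,v,h):
    o,r,_=ray(f,u,v); return o+r*(h-o[2])/r[2]
def dep(f,u,v):
    o,r,d=ray(f,u,v); w=d[int(v)-1:int(v)+2,int(u)-1:int(u)+2]; w=w[w>0]
    return o+r*np.median(w) if len(w) else None
def tri(a,b):
    A=[];B=[]
    for f,u,v in(a,b):
        o,r,_=ray(f,u,v); r=r/np.linalg.norm(r); M=np.eye(3)-np.outer(r,r); A.append(M);B.append(M@o)
    return np.linalg.lstsq(np.vstack(A),np.hstack(B),rcond=None)[0]
def proj(f,p):
    z=np.load('pics/'+f+'.npz'); P=z['P']; q=P[:3,:3].T@(np.array(p,float)-P[:3,3]); x=np.array([q[0],-q[1]])/-q[2]
    x=x*(1+float(z['k1'])*(x@x)); K=z['K']; return K[:2,:2]@x+K[:2,2]
def cloud(f,step=1):
    z=np.load('pics/'+f+'.npz'); d=z['d']; H,W=d.shape
    u,v=np.meshgrid(np.arange(W),np.arange(H)); uv=np.stack([u,v],-1).reshape(-1,1,2).astype(float)
    s=cv2.undistortPoints(uv,np.array(z['K']),np.array([float(z['k1']),0,0,0.]))[:,0]
    dd=d.reshape(-1); c=np.stack([s[:,0]*dd,-s[:,1]*dd,-dd],1)
    w=c@z['P'][:3,:3].T+z['P'][:3,3]; ok=dd>0
    return w.reshape(H,W,3), ok.reshape(H,W), z['im']
E
python3 - <<'E'
from h import *
s=observe();print(s)
for n in('scene','side','wrist'):
    snap(n,n+'0'); p=camera_params(n); print(n,np.round(p['pose'],3).tolist(),np.round(p['camera_matrix'],1).tolist(),p['k1'])
E
```

```text
pics
{'t': 0.0, 'joint_positions': array([-1.89924804e-02,  4.23820918e-01,  1.63070152e+00, -8.64069494e-06,
        1.08859920e+00, -1.90144824e-02]), 'joint_vel': array([ 0.0001403 ,  0.00042934,  0.00113168, -0.00055676, -0.0011391 ,
       -0.00050387]), 'tau': array([ 6.87376578e-04, -5.57382560e+01, -2.81743366e+01,  7.52266601e-05,
        7.21184188e-03,  1.02962622e-05]), 'position': array([6.24429553e+02, 3.88539173e-02, 2.18053620e+02]), 'eef_rot': array([[-2.59983372e-05,  9.99998831e-01, -1.52885169e-03],
       [ 9.99999999e-01,  2.60310595e-05,  2.13833295e-05],
       [ 2.14231021e-05, -1.52885114e-03, -9.99998831e-01]]), 'ft_force': array([-0.58671167,  0.14548567,  0.02113891]), 'moment': array([-0.00121666,  0.00841064, -0.01236466]), 'finger_force': 0.0, 'opening': 85.39815378116997}
scene [[0.795, -0.419, 0.439, 1017.604], [0.606, 0.571, -0.553, -588.351], [-0.019, 0.706, 0.708, 817.055], [0.0, 0.0, 0.0, 1.0]] [[392.6, 0.0, 317.9], [0.0, 392.6, 196.7], [0.0, 0.0, 1.0]] -0.06421911316501713
side [[-0.833, 0.272, -0.482, -74.753], [-0.554, -0.399, 0.731, 1005.489], [0.006, 0.876, 0.483, 768.801], [0.0, 0.0, 0.0, 1.0]] [[509.5, 0.0, 314.8], [0.0, 509.5, 190.5], [0.0, 0.0, 1.0]] -0.07426392706106483
wrist [[1.0, -0.001, 0.001, 625.134], [0.001, 0.96, 0.281, 72.974], [-0.002, -0.281, 0.96, 371.883], [0.0, 0.0, 0.0, 1.0]] [[286.4, 0.0, 322.8], [0.0, 286.4, 198.6], [0.0, 0.0, 1.0]] 0.01568454103017886
```

View pics/scene0.png

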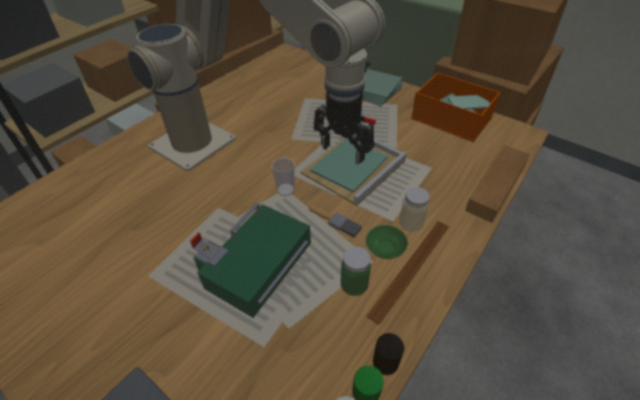

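View pics/side0.png

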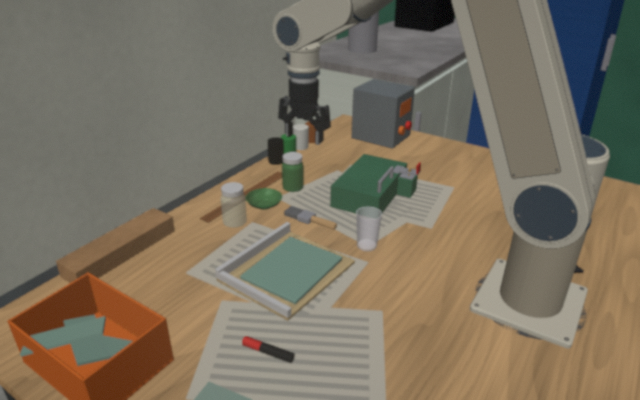

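```bash
cat > ortho.py <<'E'
from h import *
def ortho(fs,x0,x1,y0,y1,s,zmax=200):
    # rows: x decreasing, cols: y decreasing (world as seen by robot, left is +y)
    H=int((x1-x0)*s);W=int((y1-y0)*s); im=np.zeros((H,W,3),np.uint8); zb=np.full((H,W),-1e3)
    for f in fs:
        w,ok,c=cloud(f); w=cv2.resize(w.astype(np.float32),None,fx=2,fy=2).reshape(-1,3); c=cv2.resize(c,None,fx=2,fy=2).reshape(-1,3)
        r=((x1-w[:,0])*s).astype(int);q=((y1-w[:,1])*s).astype(int)
        m=(r>=0)&(r<H)&(q>=0)&(q<W)&(w[:,2]<zmax)&(w[:,2]>-20)
        for i in np.where(m)[0]:
            if w[i,2]>zb[r[i],q[i]]: zb[r[i],q[i]]=w[i,2]; im[r[i],q[i]]=c[i]
    return im,zb
E
python3 - <<'E'
from ortho import *
im,zb=ortho(['scene0','side0'],350,950,-450,350,1)
cv2.imwrite('pics/ortho0.png',im[:,:,::-1])
for f in('scene0','side0'):
    w,ok,c=cloud(f); c=c.astype(int)
    g=(c[...,1]>c[...,0]*1.3)&(c[...,1]>c[...,2]*1.1)&ok
    for lo,hi in((60,85),):
        m=g&(w[...,2]>lo)&(w[...,2]<hi)
        n,l,st,ce=cv2.connectedComponentsWithStats(m.astype(np.uint8))
        for i in range(1,n):
            if st[i,4]>200:
                p=w[l==i]; print(f,st[i],np.median(p[:,2]),cv2.minAreaRect(p[:,:2].astype(np.float32)))
    # table-level check & board/glass
    for n,lo,hi in(('board/glass',15,26),('rails',27,42)):
        m=ok&(w[...,2]>lo)&(w[...,2]<hi)
        k,l,st,ce=cv2.connectedComponentsWithStats(m.astype(np.uint8))
        for i in range(1,k):
            if st[i,4]>150:
                p=w[l==i]; print(f,n,st[i],p.mean(0).round(),cv2.minAreaRect(p[:,:2].astype(np.float32)))
    r=(c[...,0]>90)&(c[...,1]<50)&(c[...,2]<60)&ok&(w[...,2]>60)
    if r.sum(): print('red',np.median(w[r],0),w[r].min(0),w[r].max(0),r.sum())
E
```

```text
scene0 [ 195  206  114   99 5271] 72.0305458498101 ((523.1663818359375, -234.7406463623047), (189.26300048828125, 249.7906951904297), 6.139837265014648)
scene0 [354 366  29  31 719] 69.82660327415033 ((919.6937866210938, -330.41204833984375), (52.02071762084961, 53.775604248046875), 34.73841094970703)
scene0 board/glass [385  19  72  20 162] [ 212. 1302.   21.] ((201.53665161132812, 1301.18310546875), (394.75128173828125, 27.561437606811523), 0.21922558546066284)
scene0 board/glass [560  20  80  23 181] [ 971. 1886.   21.] ((964.2120361328125, 1886.3228759765625), (33.5896110534668, 396.6616516113281), 88.6821060180664)
scene0 board/glass [455  43  82  24 199] [ 620. 1239.   21.] ((613.6718139648438, 1238.73095703125), (373.2094421386719, 26.21767234802246), 4.032534599304199)
scene0 board/glass [412 113  80  26 197] [678. 581.  20.] ((697.9671020507812, 597.6879272460938), (288.6482238769531, 133.55967712402344), 33.846004486083984)
scene0 board/glass [ 310  138   78   53 1949] [514. 199.  21.] ((509.9049987792969, 213.63575744628906), (204.2232208251953, 162.14285278320312), 89.965
[... 5656 characters left out ...]
36. 627.  32.] ((632.5313110351562, 622.3195190429688), (42.488834381103516, 66.83944702148438), 66.36922454833984)
side0 rails [103 346  69  54 430] [540. 650.  35.] ((540.4580078125, 649.2080078125), (6.1651082038879395, 154.743408203125), 0.2979823052883148)
side0 rails [ 25 355  56  45 211] [666. 750.  35.] ((667.0028076171875, 750.0079345703125), (184.33096313476562, 3.112147569656372), 0.09720729291439056)
side0 rails [195 381  57  19 514] [389. 603.  40.] ((375.0025634765625, 605.7118530273438), (90.03215026855469, 44.06291961669922), 9.477992057800293)
red [541.03241104 710.47444328  81.25355491] [ 417.57623727 -698.17783877   60.01257073] [778.73029606 747.89457727 108.43491886] 896
```

View pics/ortho0.png

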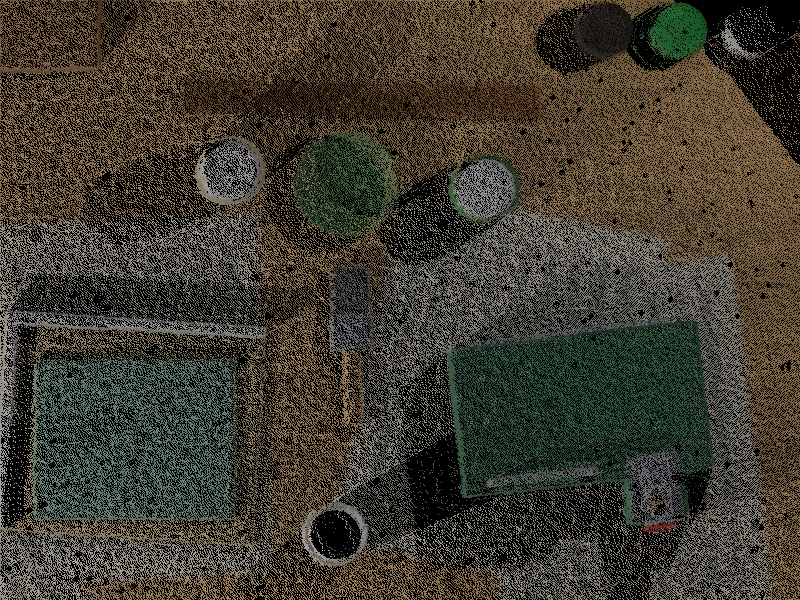

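Request:
{"fn": "servo_tool", "kwargs": {
  "increments": [
    [[4.0,-2.5,0,0,0,0,-1],[4.5,-3,0,0,0,0,-1],[4.5,-3,0,0,0,0,-1],[4.5,-2.5,0,0,0,0,-1],[0,0,0,0,0,0,-1],[0,0,0,0,0,0,-1]]
  ]
}}

```text
t: 0.75
position: [519.7, 167.9, 218.8]
eef_rot: [[-0.003, 1.0, 0.0], [1.0, 0.003, -0.0], [-0.0, 0.0, -1.0]]
ft_force: [0.4, -0.7, -0.1]
opening: 85.4
finger_force: 0.0
```

```bash
python3 - <<'E'
from h import *
import cell
print([a for a in dir(cell) if not a.startswith('__')], getattr(cell,'tip_extent',None))
s=observe(); print(s['t'],s['position'],s['opening'])
snap('wrist','w1'); 
w,ok,c=cloud('w1'); 
print('case', )
# fit glass & rails
z=w[...,2]; roi=ok&(w[...,0]>380)&(w[...,0]<680)&(w[...,1]>60)&(w[...,1]<380)
h,e=np.histogram(z[roi],bins=np.arange(-6,60,2)); print(list(zip(e,h)))
E
```

```text
['PlanningError', 'camera_params', 'grab_frame', 'observe', 'sign_off', 'tip_extent'] 19.0
0.75 [519.7249256  167.8852124  218.83484136] 85.35743246362492
case
[(np.int64(-6), np.int64(0)), (np.int64(-4), np.int64(1743)), (np.int64(-2), np.int64(12238)), (np.int64(0), np.int64(2620)), (np.int64(2), np.int64(8)), (np.int64(4), np.int64(10)), (np.int64(6), np.int64(3172)), (np.int64(8), np.int64(8888)), (np.int64(10), np.int64(588)), (np.int64(12), np.int64(197)), (np.int64(14), np.int64(214)), (np.int64(16), np.int64(5577)), (np.int64(18), np.int64(16590)), (np.int64(20), np.int64(918)), (np.int64(22), np.int64(222)), (np.int64(24), np.int64(220)), (np.int64(26), np.int64(688)), (np.int64(28), np.int64(2034)), (np.int64(30), np.int64(263)), (np.int64(32), np.int64(720)), (np.int64(34), np.int64(1825)), (np.int64(36), np.int64(62)), (np.int64(38), np.int64(0)), (np.int64(40), np.int64(0)), (np.int64(42), np.int64(0)), (np.int64(44), np.int64(0)), (np.int64(46), np.int64(0)), (np.int64(48), np.int64(0)), (np.int64(50), np.int64(0)), (np.int64(52), np.int64(0)), (np.int64(54), np.int64(0)), (np.int64(56), np.int64(0))]
```

View pics/w1.png

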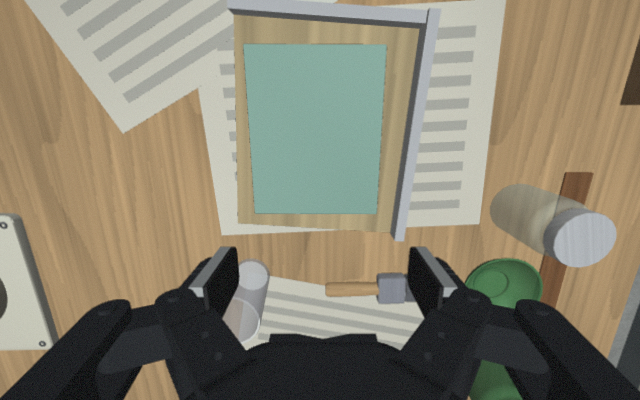

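```bash
cat > board.py <<'E'
from h import *
def board(f,show=True):
    w,ok,c=cloud(f); z=w[...,2]; roi=ok&(w[...,0]>380)&(w[...,0]<680)&(w[...,1]>60)&(w[...,1]<400)
    out={}
    for n,lo,hi in(('far',32.5,37.5),('side',26.5,30.5),('glass',16.5,21.5)):
        m=roi&(z>lo)&(z<hi); m=cv2.erode(m.astype(np.uint8),np.ones((2,2)))
        k,l,st,ce=cv2.connectedComponentsWithStats(m); i=1+np.argmax(st[1:,4]); p=w[l==i][:,:2].astype(np.float32)
        r=cv2.minAreaRect(p); out[n]=(p,r)
        vx,vy,x0,y0=cv2.fitLine(p,cv2.DIST_HUBER,0,.01,.01).ravel()
        print(n,st[i],np.round(r[0],1),np.round(r[1],1),round(r[2],2),'line',np.round([vx,vy,x0,y0],4),'corners',cv2.boxPoints(r).round(1).tolist())
    return out
E
python3 - <<'E'
from board import *
board('w1')
for f,ps in(('w1',[(251,263),(244,318)]),):
    for u,v in ps: print(dep(f,u,v))
# case lid fit both views, shrink to z 70-75 w/ fit of edges
w,ok,c=cloud('side0');c=c.astype(int)
E
```

```text
far [ 395    9   46  232 2216] [626.2 215.1] [258.9  12.6] 86.28 line [6.500000e-02 9.979000e-01 6.271348e+02 2.304629e+02] corners [[611.5, 86.4000015258789], [624.0999755859375, 85.5], [640.9000244140625, 343.79998779296875], [628.2999877929688, 344.70001220703125]]
side [ 228    0  200   24 2243] [524.4 345.5] [ 12.6 207.2] 86.47 line [ 9.984000e-01 -5.650000e-02  5.250673e+02  3.447815e+02] corners [[420.6000061035156, 345.6000061035156], [627.4000244140625, 332.8999938964844], [628.2000122070312, 345.3999938964844], [421.3999938964844, 358.20001220703125]]
glass [  244    44   143   170 21509] [511.  215.8] [198.8 158.8] 89.78 line [1.052000e-01 9.945000e-01 5.106504e+02 2.238561e+02] corners [[431.20001220703125, 116.69999694824219], [590.0, 116.0999984741211], [590.7999877929688, 314.8999938964844], [432.0, 315.5]]
[420.6313194   42.20235081  14.62840568]
[418.93535312 -11.98996158  59.51749531]
```

Request:
{"fn": "servo_tool", "kwargs": {
  "increments": [
    [[0,0,0,0,0,0.064,-1],[-3.7,-0.55,3,0,0,0,-1],[-3.7,-0.55,4,0,0,0,-1],[0,0,4,0,0,0,-1],[0,0,4,0,0,0,-1],[0,0,2,0,0,0,-1],[0,0,1,0,0,0,-1],[0,0,0,0,0,0,-1],[0,0,0,0,0,0,-1]]
  ]
}}

```text
t: 1.7
position: [506.2, 96.6, 43.0]
eef_rot: [[0.065, 0.998, 0.001], [0.998, -0.065, 0.0], [0.0, 0.001, -1.0]]
ft_force: [0.5, 0.6, 0.4]
opening: 85.3
finger_force: 0.0
```

Request:
{"fn": "servo_tool", "kwargs": {
  "increments": [
    [[0,0,0.3,0,0,0,-1],[0,0,0.3,0,0,0,-1],[0,0,0,0,0,0,-1]]
  ]
}}

```text
t: 2.0
position: [505.4, 97.1, 36.7]
eef_rot: [[0.064, 0.998, 0.001], [0.998, -0.064, 0.0], [0.0, 0.001, -1.0]]
ft_force: [0.0, 0.2, -0.5]
opening: 85.3
finger_force: 0.0
```

Request:
{"fn": "servo_tool", "kwargs": {
  "increments": [
    [[0,0,0.4,0,0,0,-1],[0,0,0.3,0,0,0,-1],[0,0,0,0,0,0,-1]]
  ]
}}

```text
t: 2.3
position: [504.8, 97.0, 28.8]
eef_rot: [[0.064, 0.998, -0.001], [0.998, -0.064, -0.0], [-0.0, -0.001, -1.0]]
ft_force: [0.2, -0.0, 0.1]
opening: 85.0
finger_force: 0.0
```

Request:
{"fn": "servo_tool", "kwargs": {
  "increments": [
    [[0,0,0.3,0,0,0,-1],[0,0,0,0,0,0,-1],[0,0,0,0,0,0,-1]]
  ]
}}

```text
t: 2.6
position: [505.1, 97.0, 26.2]
eef_rot: [[0.064, 0.998, -0.0], [0.998, -0.064, -0.0], [-0.0, -0.0, -1.0]]
ft_force: [-0.1, 0.1, -0.6]
opening: 85.4
finger_force: 0.0
```

Request:
{"fn": "servo_tool", "kwargs": {
  "increments": [
    [[0,0,0.3,0,0,0,-1],[0,0,0.3,0,0,0,-1],[0,0,0,0,0,0,-1]]
  ]
}}

```text
t: 2.9
position: [504.9, 96.9, 19.9]
eef_rot: [[0.064, 0.998, -0.001], [0.998, -0.064, -0.0], [-0.0, -0.001, -1.0]]
ft_force: [0.1, 0.2, 0.3]
opening: 85.7
finger_force: 0.0
```

Request:
{"fn": "servo_tool", "kwargs": {
  "increments": [
    [[0,0,0.2,0,0,0,-1],[0,0,0,0,0,0,-1]]
  ]
}}

```text
t: 3.1
position: [505.1, 96.9, 18.1]
eef_rot: [[0.064, 0.998, -0.0], [0.998, -0.064, -0.0], [-0.0, -0.0, -1.0]]
ft_force: [0.5, -0.4, -0.1]
opening: 85.5
finger_force: 0.0
```

Request:
{"fn": "servo_tool", "kwargs": {
  "increments": [
    [[0.5,0,0,0,0,0,-1],[0.5,0,0,0,0,0,-1],[0.5,0,0,0,0,0,-1],[0.5,0,0,0,0,0,-1],[0.5,0,0,0,0,0,-1],[0.3,0,0,0,0,0,-1],[0.2,0,0,0,0,0,-1],[0,0,0,0,0,0,-1]]
  ]
}}

```text
t: 3.9
position: [507.1, 127.2, 18.3]
eef_rot: [[0.064, 0.998, 0.0], [0.998, -0.064, 0.0], [0.0, 0.0, -1.0]]
ft_force: [0.5, -0.3, -0.2]
opening: 85.6
finger_force: 0.0
```

Request:
{"fn": "servo_tool", "kwargs": {
  "increments": [
    [[0.2,0,0,0,0,0,-1],[0,0,0,0,0,0,-1],[0,0,0,0,0,0,-1]]
  ]
}}

```text
t: 4.2
position: [507.2, 128.8, 18.3]
eef_rot: [[0.064, 0.998, -0.0], [0.998, -0.064, -0.0], [-0.0, -0.0, -1.0]]
ft_force: [0.3, 0.6, 0.5]
opening: 85.4
finger_force: 0.0
```

```bash
python3 - <<'E'
from board import *
snap('wrist','w2',(160,120,480,360),2)
snap('side','s2')
board('side0') if 0 else None
E
```

```text
(no output)
```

View pics/w2.png

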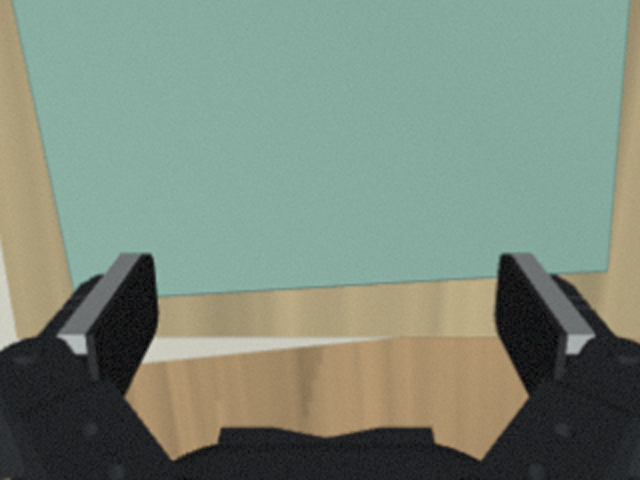

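```bash
python3 - <<'E'
from board import *
print(atz('w2',160+160/2,120+297/2,19),atz('w2',160+480/2,120+281/2,19))
# tips
print('padtip', dep('w2',160+125/2,120+257/2+2), dep('w2',160+515/2,120+257/2+2))
board('s2')
E
```

```text
[457.15934697 116.57279611  19.        ] [552.58606539 115.84655467  19.        ]
padtip [461.75263248 143.9685703   50.54472906] [552.29676765 138.25169624  50.59381899]
far [216 268   5   5  12] [630.8 340.7] [9.2 7.8] 78.87 line [ 4.396000e-01 -8.982000e-01  6.310681e+02  3.405533e+02] corners [[626.0999755859375, 337.0], [633.7999877929688, 335.5], [635.5999755859375, 344.5], [627.9000244140625, 346.0]]
side [240 283   3   3   6] [559.4 344.1] [4.5 7.6] 41.38 line [ 2.640000e-01 -9.645000e-01  5.600449e+02  3.434529e+02] corners [[555.2000122070312, 345.5], [560.2999877929688, 339.79998779296875], [563.7000122070312, 342.79998779296875], [558.5999755859375, 348.5]]
glass [257 279  13   7  25] [532.5 300.7] [29.8 13.1] 58.51 line [2.852000e-01 9.585000e-01 5.330252e+02 3.012462e+02] corners [[519.2000122070312, 291.3999938964844], [530.2999877929688, 284.5], [545.9000244140625, 310.0], [534.7000122070312, 316.79998779296875]]
```

Request:
{"fn": "servo_tool", "kwargs": {
  "increments": [
    [[-2,0,-0.3,0,0,0,-1],[-1.8,0,0,0,0,0,-1],[0,0,0.5,0,0,0,-1],[0,0,0.3,0,0,0,-1],[0,0,0,0,0,0,-1]]
  ]
}}

```text
t: 4.8
position: [504.5, 91.3, 12.7]
eef_rot: [[0.064, 0.998, -0.001], [0.998, -0.064, -0.0], [-0.0, -0.001, -1.0]]
ft_force: [-0.4, -1.1, -0.1]
opening: 85.8
finger_force: 0.0
```

Request:
{"fn": "servo_tool", "kwargs": {
  "increments": [
    [[0,0,0.2,0,0,0,-1],[0,0,0,0,0,0,-1]]
  ]
}}

```text
t: 5.0
position: [504.7, 91.5, 11.0]
eef_rot: [[0.063, 0.998, -0.0], [0.998, -0.063, -0.0], [-0.0, -0.0, -1.0]]
ft_force: [-0.5, -0.0, -0.1]
opening: 86.0
finger_force: 0.0
```

Request:
{"fn": "servo_tool", "kwargs": {
  "increments": [
    [[0,0,0.2,0,0,0,-1],[0,0,0,0,0,0,-1]]
  ]
}}

```text
t: 5.2
position: [504.7, 91.2, 9.1]
eef_rot: [[0.064, 0.998, -0.0], [0.998, -0.064, -0.0], [-0.0, -0.0, -1.0]]
ft_force: [-0.4, -1.1, 0.2]
opening: 85.3
finger_force: 0.0
```

Request:
{"fn": "servo_tool", "kwargs": {
  "increments": [
    [[0,0,0.2,0,0,0,-1],[0,0,0,0,0,0,-1]]
  ]
}}

```text
t: 5.4
position: [504.7, 91.0, 7.1]
eef_rot: [[0.064, 0.998, -0.0], [0.998, -0.064, -0.0], [-0.0, -0.0, -1.0]]
ft_force: [0.3, 0.5, -0.7]
opening: 85.7
finger_force: 0.0
```

Request:
{"fn": "servo_tool", "kwargs": {
  "increments": [
    [[1,0,0.0,0,0,0,-1],[0.8,0,0,0,0,0,-1],[0,0,0,0,0,0,-1]]
  ]
}}

```text
t: 5.7
position: [506.3, 110.2, 7.4]
eef_rot: [[0.063, 0.998, 0.001], [0.998, -0.063, 0.0], [0.0, 0.001, -1.0]]
ft_force: [0.3, -0.2, 0.2]
opening: 85.5
finger_force: 0.0
```

```bash
python3 - <<'E'
from board import *
snap('wrist','w3')
z=np.load('pics/w3.npz'); 
snap('side','s3',(220,170,380,300),4)
E
```

```text
(no output)
```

View pics/s3.png

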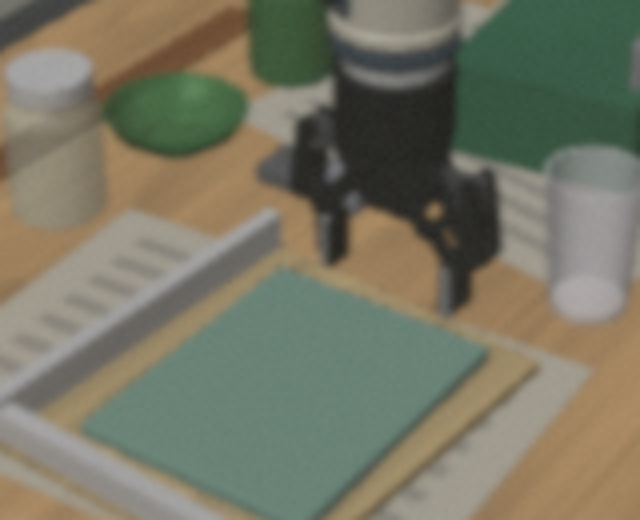

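```bash
python3 - <<'E'
from board import *
for u,v in((332.5,248),(302.5,235.5)):
    o,r,_=ray('s3',u,v)
    for y in(95,110,120): print(u,y,(o+r*(y-o[1])/r[1]).round(1))
for u,v in((290,268),(488,350)): print('glass corner',atz('s3',220+u/4,170+v/4,20))
print('board corner',atz('s3',220+538/4,170+368/4,10))
w,ok,c=cloud('w3'); z=w[...,2]; m=ok&(z>16)&(z<22)&(w[...,1]>105)&(w[...,1]<150)&(w[...,0]>470)&(w[...,0]<540)
print('glass min y by x',[(x,w[...,1][m&(abs(w[...,0]-x)<3)].min().round(1)) for x in(475,490,505,520,535)])
E
```

```text
332.5 95 [470.8  95.   18. ]
332.5 110 [461.9 110.   30.3]
332.5 120 [455.9 120.   38.6]
302.5 95 [563.5  95.   21.1]
302.5 110 [553.  110.   33.4]
302.5 120 [546.  120.   41.6]
glass corner [582.03939554 114.10102455  20.        ]
glass corner [428.67657402 118.58895672  20.        ]
board corner [400.24716468 105.46522399  10.        ]
glass min y by x [(475, np.float64(116.4)), (490, np.float64(116.1)), (505, np.float64(116.0)), (520, np.float64(116.2)), (535, np.float64(115.9))]
```

Request:
{"fn": "servo_tool", "kwargs": {
  "increments": [
    [[-1,0,-3,0,0,0,1],[0,0,-3,0,0,0,1],[0,0,-2,0,0,0,1],[0,0,0,0,0,0,1],[0,0,0,0,0,0,1],[0,0,0,0,0,0,1],[0,0,0,0,0,0,1],[0,0,0,0,0,0,1]]
  ]
}}

```text
t: 6.6
position: [504.8, 98.9, 86.4]
eef_rot: [[0.064, 0.998, -0.002], [0.998, -0.064, -0.0], [-0.0, -0.002, -1.0]]
ft_force: [-0.5, 0.5, -0.0]
opening: -0.1
finger_force: 0.0
```

```bash
python3 - <<'E'
from board import *
s=observe(); print(s['position'],s['opening'])
snap('wrist','w4'); w,ok,c=cloud('w4')
T=np.eye(4);T[:3,:3]=s['eef_rot'];T[:3,3]=s['position']
def tool(w): return (w-T[:3,3])@T[:3,:3]
t=tool(w); m=ok&(abs(t[...,1])<60)&(abs(t[...,0])<40)&(t[...,2]<60)&(w[...,2]>30)
for y0 in range(-60,60,10):
    k=m&(t[...,1]>=y0)&(t[...,1]<y0+10)
    if k.sum(): print(y0,'max tool z',np.percentile(t[...,2][k],99.5).round(1),t[...,2][k].max().round(1),'x',t[...,0][k].max().round(1))
s0=dict(p=[506.3,110.2,7.4])
cv2.imwrite('pics/w4c.png',cv2.resize(np.load('pics/w4.npz')['im'][150:400,160:480],None,fx=2,fy=2)[:,:,::-1])
E
```

```text
[504.76079043  98.8808565   86.4078233 ] -0.08024123401385709
-60 max tool z -84.7 -82.6 x 16.2
-50 max tool z -73.3 -69.6 x 14.8
-40 max tool z -61.4 -58.3 x 14.7
-30 max tool z -55.9 -53.1 x 15.6
-20 max tool z -22.2 -17.4 x 22.6
-10 max tool z -17.5 -13.2 x 22.5
0 max tool z -17.0 -13.4 x 22.8
10 max tool z -22.5 -17.9 x 22.6
20 max tool z -55.9 -53.7 x 15.5
30 max tool z -60.6 -57.0 x 14.7
40 max tool z -72.4 -69.5 x 14.9
50 max tool z -83.6 -81.2 x 16.1
```

View pics/w4c.png

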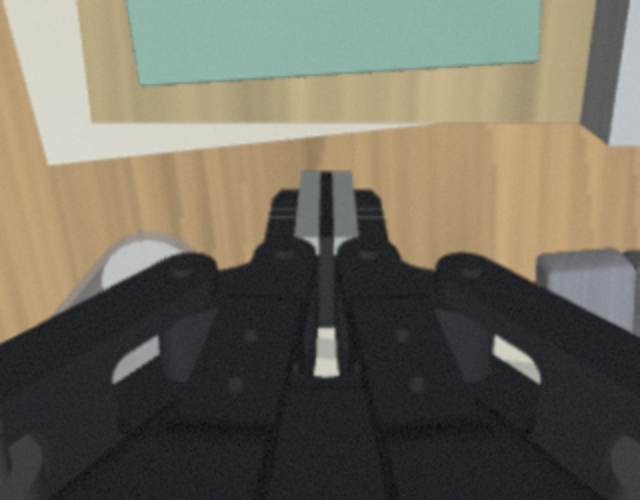

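Request:
{"fn": "servo_tool", "kwargs": {
  "increments": [
    [[-4,0,0,0,0,0,1],[0,0,3,0,0,0,1],[0,0,3,0,0,0,1],[0,0,0.5,0,0,0,1],[0,0,0.5,0,0,0,1],[0,0,0.5,0,0,0,1],[0,0,0,0,0,0,1]]
  ]
}}

```text
t: 7.35
position: [503.1, 59.3, 12.6]
eef_rot: [[0.064, 0.998, 0.001], [0.998, -0.064, 0.0], [0.0, 0.001, -1.0]]
ft_force: [-0.1, -0.1, -0.1]
opening: -0.5
finger_force: 0.0
```

Request:
{"fn": "servo_tool", "kwargs": {
  "increments": [
    [[0,0,0.3,0,0,0,1],[0,0,0.3,0,0,0,1],[0,0,0.3,0,0,0,1],[0,0,0.2,0,0,0,1],[0,0,0,0,0,0,1]]
  ]
}}

```text
t: 7.85
position: [502.6, 59.1, 1.0]
eef_rot: [[0.064, 0.998, -0.0], [0.998, -0.064, -0.0], [-0.0, -0.0, -1.0]]
ft_force: [0.0, 0.7, 0.3]
opening: 0.1
finger_force: 0.0
```

Request:
{"fn": "servo_tool", "kwargs": {
  "increments": [
    [[0,0,0.3,0,0,0,1],[0,0,0.3,0,0,0,1],[0,0,0,0,0,0,1]]
  ]
}}

```text
t: 8.15
position: [502.5, 59.0, -5.1]
eef_rot: [[0.064, 0.998, -0.001], [0.998, -0.064, -0.0], [-0.0, -0.001, -1.0]]
ft_force: [0.2, 0.2, -1.1]
opening: -0.2
finger_force: 0.0
```

Request:
{"fn": "servo_tool", "kwargs": {
  "increments": [
    [[0,0,0.3,0,0,0,1],[0,0,0.3,0,0,0,1],[0,0,0,0,0,0,1]]
  ]
}}

```text
t: 8.45
position: [502.5, 59.0, -11.1]
eef_rot: [[0.064, 0.998, -0.001], [0.998, -0.064, -0.0], [-0.0, -0.001, -1.0]]
ft_force: [-0.5, 0.1, -0.7]
opening: 0.2
finger_force: 0.0
```

Request:
{"fn": "servo_tool", "kwargs": {
  "increments": [
    [[0,0,0.2,0,0,0,1],[0,0,0,0,0,0,1]]
  ]
}}

```text
t: 8.65
position: [502.8, 59.0, -12.4]
eef_rot: [[0.064, 0.998, 0.0], [0.998, -0.064, -0.0], [-0.0, 0.0, -1.0]]
ft_force: [-0.7, -0.9, 5.2]
opening: -0.2
finger_force: 2.4
```

Request:
{"fn": "servo_tool", "kwargs": {
  "increments": [
    [[0,0,0.2,0,0,0,1],[0,0,0,0,0,0,1]]
  ]
}}

```text
t: 8.85
position: [503.0, 59.1, -12.6]
eef_rot: [[0.064, 0.998, 0.0], [0.998, -0.064, 0.0], [0.0, 0.0, -1.0]]
ft_force: [-6.5, -0.6, 31.2]
opening: -0.1
finger_force: 15.7
```

Request:
{"fn": "servo_tool", "kwargs": {
  "increments": [
    [[0,0,0.2,0,0,0,1],[0,0,0,0,0,0,1]]
  ]
}}

```text
t: 9.05
position: [503.0, 59.1, -12.7]
eef_rot: [[0.064, 0.998, 0.001], [0.998, -0.064, 0.0], [0.0, 0.001, -1.0]]
ft_force: [-13.5, -2.0, 58.2]
opening: -0.1
finger_force: 29.0
```

```bash
python3 - <<'E'
from board import *
p=np.array([504.76,98.88,86.41]); R=np.array([[0.064,0.998,0],[0.998,-0.064,0],[0,0,-1]])
for u,v,n in((323,236,'tip front edge'),(323,269,'gray bottom'),(309,236,'L'),(338,236,'R')):
    for tz in(-12.4,-20,-40): q=atz('w4',u,v,86.41-tz); print(n,tz,((q-p)@R).round(1))
E
```

```text
tip front edge -12.4 [ 10.8   0.4 -12.4]
tip front edge -20 [ 14.1   0.4 -20. ]
tip front edge -40 [ 22.9   0.4 -40. ]
gray bottom -12.4 [ -9.    0.4 -12.4]
gray bottom -20 [ -4.6   0.4 -20. ]
gray bottom -40 [  7.    0.5 -40. ]
L -12.4 [ 10.8  -7.1 -12.4]
L -20 [ 14.1  -6.7 -20. ]
L -40 [ 22.9  -5.6 -40. ]
R -12.4 [ 10.8   8.4 -12.4]
R -20 [ 14.1   8.  -20. ]
R -40 [ 22.9   6.9 -40. ]
```

Request:
{"fn": "servo_tool", "kwargs": {
  "increments": [
    [[0,0,-2,0,0,0,1],[0,0,-4,0,0,0,1],[0,0,0,0,0,0,1]]
  ]
}}

```text
t: 9.35
position: [505.7, 59.4, 47.1]
eef_rot: [[0.064, 0.998, 0.007], [0.998, -0.064, 0.001], [0.001, 0.007, -1.0]]
ft_force: [0.1, -0.2, 0.2]
opening: 0.2
finger_force: 0.0
```

Request:
{"fn": "servo_tool", "kwargs": {
  "increments": [
    [[1.5,0,0,0,0,0,-1],[1.0,0,1,0,0,0,-1],[0.5,0,1,0,0,0,-1],[0,0,1,0,0,0,-1],[0,0,1,0,0,0,-1],[0,0,0.5,0,0,0,-1],[0,0,0.5,0,0,0,-1],[0,0,0.5,0,0,0,-1],[0,0,0.2,0,0,0,-1],[0,0,0.2,0,0,0,-1],[0,0,0,0,0,0,-1]]
  ]
}}

```text
t: 10.45
position: [504.9, 88.9, -15.5]
eef_rot: [[0.064, 0.998, 0.0], [0.998, -0.064, 0.0], [0.0, 0.0, -1.0]]
ft_force: [0.1, 1.0, 0.5]
opening: 85.9
finger_force: 0.0
```

Request:
{"fn": "servo_tool", "kwargs": {
  "increments": [
    [[0.5,0,0,0,0,0,-1],[0.5,0,0,0,0,0,-1],[0.4,0,0,0,0,0,-1],[0.3,0,0,0,0,0,-1],[0.3,0,0,0,0,0,-1],[0.3,0,0,0,0,0,-1],[0.3,0,0,0,0,0,-1]]
  ]
}}

```text
t: 11.15
position: [505.6, 114.6, -15.6]
eef_rot: [[0.063, 0.998, -0.001], [0.998, -0.063, -0.001], [-0.001, -0.001, -1.0]]
ft_force: [-1.3, -7.1, 4.2]
opening: 85.5
finger_force: 4.1
```

Request:
{"fn": "servo_tool", "kwargs": {
  "increments": [
    [[0.3,0,-0.2,0,0,0,-1],[0.3,0,0,0,0,0,-1],[0.3,0,0,0,0,0,-1],[0.2,0,0,0,0,0,-1],[0.1,0,0,0,0,0,-1],[0,0,0,0,0,0,-1]]
  ]
}}

```text
t: 11.75
position: [507.2, 127.2, -13.7]
eef_rot: [[0.064, 0.998, 0.0], [0.998, -0.064, 0.0], [0.0, 0.0, -1.0]]
ft_force: [-0.9, -2.6, -0.3]
opening: 85.4
finger_force: 1.1
```

Request:
{"fn": "servo_tool", "kwargs": {
  "increments": [
    [[0.2,0,0,0,0,0,-1],[0.1,0,0,0,0,0,-1],[0,0,0,0,0,0,-1]]
  ]
}}

```text
t: 12.05
position: [507.2, 128.3, -13.7]
eef_rot: [[0.064, 0.998, -0.001], [0.998, -0.064, -0.002], [-0.002, -0.001, -1.0]]
ft_force: [1.4, -15.8, 2.3]
opening: 85.4
finger_force: 8.2
```

Request:
{"fn": "servo_tool", "kwargs": {
  "increments": [
    [[0.1,0,0,0,0,0,-1],[0,0,0,0,0,0,-1],[-1.0,0,0,0,0,0,-1],[0,0,-4,0,0,0,-1],[0,0,-2,0,0,0,-1],[3.1,-2.6,0,0,0,0,-1],[3.1,-2.6,0,0,0,0,-1],[3.1,-2.6,0,0,0,0,-1],[3.1,-2.5,0,0,0,0,-1],[0,0,0,0,0,0,-1]]
  ]
}}

```text
t: 13.05
position: [409.8, 254.5, 46.5]
eef_rot: [[0.06, 0.998, 0.0], [0.998, -0.06, 0.001], [0.001, -0.0, -1.0]]
ft_force: [-0.4, 0.0, 0.2]
opening: 85.5
finger_force: 0.0
```

Request:
{"fn": "servo_tool", "kwargs": {
  "increments": [
    [[0,0,0,0,0,-0.131,-1],[0,0,0,0,0,-0.131,-1],[0,0,0,0,0,-0.131,-1],[0,0,0,0,0,-0.131,-1],[0,0,0,0,0,-0.131,-1],[0,0,0,0,0,-0.131,-1],[0,0,0,0,0,-0.131,-1],[0,0,0,0,0,-0.131,-1],[0,0,0,0,0,-0.131,-1],[0,0,0,0,0,-0.131,-1],[0,0,0,0,0,-0.131,-1],[0,0,0,0,0,-0.13,-1]]
  ]
}}

```text
t: 14.25
position: [412.6, 251.4, 46.5]
eef_rot: [[-0.998, 0.059, 0.001], [0.059, 0.998, 0.001], [-0.001, 0.001, -1.0]]
ft_force: [0.4, -0.8, -0.9]
opening: 85.3
finger_force: 0.0
```

Request:
{"fn": "servo_tool", "kwargs": {
  "increments": [
    [[0,0,0,0,0,0,-1],[0,0,0,0,0,0,-1]]
  ]
}}

```text
t: 14.45
position: [412.3, 251.3, 46.4]
eef_rot: [[-0.998, 0.068, 0.001], [0.068, 0.998, 0.001], [-0.0, 0.001, -1.0]]
ft_force: [-0.8, 0.4, -0.8]
opening: 85.4
finger_force: 0.0
```

Request:
{"fn": "servo_tool", "kwargs": {
  "increments": [
    [[0,0,2,0,0,0,-1],[0,0,2,0,0,0,-1],[0,0,1,0,0,0,-1],[0,0,0.5,0,0,0,-1],[0,0,0.35,0,0,0,-1],[0,0,0,0,0,0,-1]]
  ]
}}

```text
t: 15.05
position: [412.0, 251.3, -12.2]
eef_rot: [[-0.998, 0.064, 0.0], [0.064, 0.998, 0.0], [-0.0, 0.0, -1.0]]
ft_force: [-0.2, 0.2, -0.1]
opening: 85.4
finger_force: 0.0
```

Request:
{"fn": "servo_tool", "kwargs": {
  "increments": [
    [[-0.5,0,0,0,0,0,-1],[-0.5,0,0,0,0,0,-1],[-0.4,0,0,0,0,0,-1],[-0.4,0,0,0,0,0,-1],[-0.4,0,0,0,0,0,-1],[-0.4,0,0,0,0,0,-1],[-0.4,0,0,0,0,0,-1],[-0.4,0,0,0,0,0,-1],[-0.2,0,0,0,0,0,-1],[0,0,0,0,0,0,-1]]
  ]
}}

```text
t: 16.05
position: [446.2, 248.2, -12.2]
eef_rot: [[-0.998, 0.064, -0.004], [0.064, 0.998, -0.002], [0.003, -0.002, -1.0]]
ft_force: [-6.0, 0.4, 4.4]
opening: 85.1
finger_force: 2.8
```

Request:
{"fn": "servo_tool", "kwargs": {
  "increments": [
    [[-0.2,0,0,0,0,0,-1],[-0.1,0,0,0,0,0,-1],[0,0,0,0,0,0,-1]]
  ]
}}

```text
t: 16.35
position: [448.8, 247.9, -12.2]
eef_rot: [[-0.998, 0.064, -0.004], [0.064, 0.998, -0.002], [0.004, -0.002, -1.0]]
ft_force: [-7.3, -0.4, 6.2]
opening: 85.4
finger_force: 3.5
```

Request:
{"fn": "servo_tool", "kwargs": {
  "increments": [
    [[-0.15,0,0,0,0,0,-1],[-0.1,0,0,0,0,0,-1],[0,0,0,0,0,0,-1]]
  ]
}}

```text
t: 16.65
position: [450.5, 247.7, -12.3]
eef_rot: [[-0.998, 0.064, -0.006], [0.064, 0.998, -0.002], [0.005, -0.002, -1.0]]
ft_force: [-9.5, 1.1, 7.8]
opening: 85.4
finger_force: 5.0
```

Request:
{"fn": "servo_tool", "kwargs": {
  "increments": [
    [[-0.1,0,0,0,0,0,-1],[0,0,0,0,0,0,-1]]
  ]
}}

```text
t: 16.85
position: [450.5, 247.6, -12.3]
eef_rot: [[-0.998, 0.064, -0.007], [0.064, 0.998, -0.002], [0.007, -0.003, -1.0]]
ft_force: [-13.0, 2.7, 9.5]
opening: 85.3
finger_force: 6.8
```

```bash
python3 - <<'E'
from board import *
s=observe(); print(s['position'],s['ft_force'])
E
```

```text
[450.5216975  247.56557177 -12.32569059] [-13.03687997   2.68140131   9.52608753]
```

Request:
{"fn": "servo_tool", "kwargs": {
  "increments": [
    [[-0.1,0,0,0,0,0,-1],[0,0,0,0,0,0,-1],[1.2,0,0,0,0,0,-1],[0,0,-4,0,0,0,-1],[0,0,-4.5,0,0,0,-1],[0,0,-4.5,0,0,0,-1],[0,0,-4.5,0,0,0,-1],[0,0,-3,0,0,0,-1],[0,0,0,0,0,0,-1],[0,0,0,0,0,0,-1]]
  ]
}}

```text
t: 17.85
position: [443.7, 249.3, 193.5]
eef_rot: [[-0.998, 0.064, 0.002], [0.064, 0.998, 0.001], [-0.002, 0.001, -1.0]]
ft_force: [-0.9, 0.2, 0.2]
opening: 85.3
finger_force: 0.0
```

```bash
python3 - <<'E'
from board import *
s=observe(); print(s['position'])
snap('wrist','w5'); o=board('w5')
O=np.array([522.4,221.7]); a=-.0637; ex=np.array([np.cos(a),np.sin(a)]); ey=np.array([-ex[1],ex[0]])
for n,(p,r) in o.items(): 
    b=cv2.boxPoints(r)-O; print(n,np.round(np.c_[b@ex,b@ey],1).tolist())
E
```

```text
[443.66673105 249.33510952 193.47024681]
far [ 224  315  182   10 1382] [626.2 228.8] [234.6  14.8] 86.9 line [6.250000e-02 9.980000e-01 6.268234e+02 2.289703e+02] corners [[612.5, 112.0999984741211], [627.2999877929688, 111.30000305175781], [640.0, 345.5], [625.2000122070312, 346.29998779296875]]
side [ 390  154   28  161 1462] [524.7 343.7] [ 18.9 208.4] 86.1 line [ 9.981000e-01 -6.210000e-02  5.169651e+02  3.462630e+02] corners [[420.1000061035156, 341.3999938964844], [628.0, 327.20001220703125], [629.2999877929688, 346.0], [421.3999938964844, 360.20001220703125]]
glass [  234   193   167   117 17575] [541.9 238.8] [200.3 160.7] 86.72 line [1.306000e-01 9.914000e-01 5.348204e+02 2.378803e+02] corners [[455.8999938964844, 143.39999389648438], [616.4000244140625, 134.1999969482422], [627.7999877929688, 334.20001220703125], [467.3999938964844, 343.3999938964844]]
far [[96.9, -103.7], [111.7, -103.5], [109.4, 131.0], [94.7, 130.9]]
side [[-109.7, 112.9], [98.7, 112.0], [98.8, 130.9], [-109.6, 131.8]]
glass [[-61.3, -82.3], [99.3, -81.3], [98.0, 119.0], [-62.6, 118.0]]
```

Request:
{"fn": "servo_tool", "kwargs": {
  "increments": [
    [[0,0,0,0,0,-0.086,-1],[0,0,0,0,0,-0.086,-1],[0.3,-4.8,0,0,0,0,-1],[0.3,-4.8,0,0,0,0,-1],[0.3,-4.8,0,0,0,0,-1],[0.3,-4.8,0,0,0,0,-1],[0.3,-4.8,0,0,0,0,-1],[0.3,-4.8,0,0,0,0,-1],[0.3,-4.8,0,0,0,0,-1],[0.3,-4.8,0,0,0,0,-1],[0.3,-4.8,0,0,0,0,-1],[0.3,-4.8,0,0,0,0,-1]]
  ]
}}

```text
t: 19.1
position: [464.0, -232.8, 190.9]
eef_rot: [[-0.994, -0.108, -0.003], [-0.108, 0.994, 0.002], [0.003, 0.002, -1.0]]
ft_force: [1.7, 0.7, 0.8]
opening: 85.5
finger_force: 0.0
```

Request:
{"fn": "servo_tool", "kwargs": {
  "increments": [
    [[0,-3,0,0,0,0,-1],[0,0,0,0,0,0,-1],[0,0,0,0,0,0,-1]]
  ]
}}

```text
t: 19.4
position: [467.4, -260.8, 190.9]
eef_rot: [[-0.994, -0.106, -0.003], [-0.106, 0.994, 0.002], [0.003, 0.002, -1.0]]
ft_force: [0.5, 0.6, 0.3]
opening: 85.1
finger_force: 0.0
```

```bash
python3 - <<'E'
from h import *
s=observe(); print(s['position'],s['eef_rot'])
snap('wrist','w6'); w,ok,c=cloud('w6'); c=c.astype(int)
z=w[...,2]
m=ok&(z>68)&(z<75)&(c[...,1]>c[...,0]*1.25); p=w[m][:,:2].astype(np.float32)
r=cv2.minAreaRect(p); print(r, cv2.boxPoints(r).round(1).tolist(), np.median(z[m]))
E
```

```text
[ 467.35631957 -260.81414128  190.90197662] [[-0.99433512 -0.10624542 -0.00309369]
 [-0.106252    0.99433713  0.00204645]
 [ 0.00285875  0.00236357 -0.99999312]]
((540.076416015625, -230.34915161132812), (150.64344787597656, 249.9450225830078), 6.311053276062012) [[451.5, -114.4000015258789], [478.8999938964844, -362.79998779296875], [628.7000122070312, -346.29998779296875], [601.2000122070312, -97.9000015258789]] 70.46305662166154
```

View pics/w6.png

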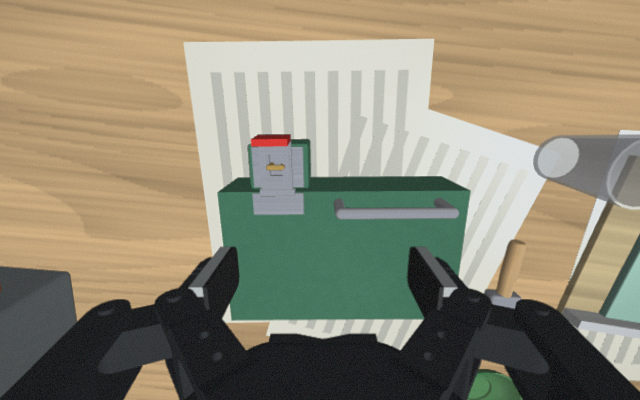

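Request:
{"fn": "servo_tool", "kwargs": {
  "increments": [
    [[2.6,-2.1,0,0,0,0,-0.2],[2.6,-2.1,0,0,0,0,-0.2],[0,0,3,0,0,0,-0.2],[0,0,3,0,0,0,-0.2],[0,0,1,0,0,0,-0.2],[0,0,0,0,0,0,-0.2],[0,0,0,0,0,0,-0.2]]
  ]
}}

```text
t: 20.15
position: [422.0, -307.9, 123.4]
eef_rot: [[-0.994, -0.109, 0.0], [-0.109, 0.994, -0.0], [-0.0, -0.0, -1.0]]
ft_force: [0.1, 0.7, 0.0]
opening: 51.2
finger_force: 0.0
```

```bash
cat > case.py <<'E'
from h import *
C=np.array([540.1,-230.3]); ya=.109; EX=np.array([np.cos(ya),np.sin(ya)]); EY=np.array([-EX[1],EX[0]])
def toc(p): d=np.asarray(p)[:2]-C; return np.round([d@EX,d@EY,p[2]],1)
def tow(x,y): return C+x*EX+y*EY
E
python3 - <<'E'
from case import *
print('red w6', toc(atz('w6',253,136,101)),toc(atz('w6',290,136,101)))
s=observe(); print(toc(s['position']),s['opening'])
snap('wrist','w7'); w,ok,c=cloud('w7'); c=c.astype(int)
r=ok&(c[...,0]>120)&(c[...,1]<60)&(c[...,2]<60)&(w[...,2]>60)&(w[...,2]<110)
v,u=np.where(r); print(u.min(),u.max(),v.min(),v.max(),r.sum(),toc(np.median(w[r],0)))
q=np.array([toc(p) for p in w[r]]); print(q.min(0),q.max(0))
E
```

```text
red w6 [-129.9  -78.6  101. ] [-129.9  -47.9  101. ]
[-125.8  -64.3  123.4] 51.2079724937314
297 340 225 232 237 [-125.8  -65.4  103.4]
[-128.5  -79.7  102. ] [-122.8  -51.6  105. ]
```

Request:
{"fn": "servo_tool", "kwargs": {
  "increments": [
    [[0.15,-0.05,3,0,0,0,-0.2],[0,0,2,0,0,0,-0.2],[0,0,0.9,0,0,0,-0.2],[0,0,0,0,0,0,1],[0,0,0,0,0,0,1],[0,0,0,0,0,0,1],[0,0,0,0,0,0,1],[0,0,0,0,0,0,1]]
  ],
  "force": 25
}}

```text
t: 21.0
position: [420.6, -310.5, 65.1]
eef_rot: [[-0.994, -0.109, 0.002], [-0.109, 0.994, -0.003], [-0.001, -0.003, -1.0]]
ft_force: [-2.3, -6.5, -4.7]
opening: 29.4
finger_force: 26.8
```

Request:
{"fn": "servo_tool", "kwargs": {
  "increments": [
    [[-0.47,0.1,-1.03,0,0,0,1],[-0.65,0,-0.9,0,0,0,1],[-0.83,0,-0.75,0,0,0,1],[-0.95,0,-0.58,0,0,0,1],[-1.05,0,-0.38,0,0,0,1],[-1.12,0,-0.16,0,0,0,1],[0,0,0,0,0,0,1]]
  ]
}}

```text
t: 21.7
position: [472.6, -304.7, 104.3]
eef_rot: [[-0.994, -0.109, 0.004], [-0.109, 0.994, -0.004], [-0.004, -0.005, -1.0]]
ft_force: [-1.6, -8.6, 0.7]
opening: 28.8
finger_force: 25.3
```

Request:
{"fn": "servo_tool", "kwargs": {
  "increments": [
    [[-1.11,0,0.07,0,0,0,1],[-1.08,0,0.28,0,0,0,1],[-1.0,0,0.5,0,0,0,1],[-0.89,0,0.68,0,0,0,1],[-0.73,0,0.85,0,0,0,1],[0,0,0,0,0,0,1]]
  ]
}}

```text
t: 22.3
position: [519.9, -299.4, 79.2]
eef_rot: [[-0.994, -0.109, 0.003], [-0.109, 0.994, -0.004], [-0.003, -0.004, -1.0]]
ft_force: [0.7, -8.3, 0.0]
opening: 28.9
finger_force: 24.7
```

```bash
python3 - <<'E'
from case import *
s=observe(); print(toc(s['position']),s['opening'],s['ft_force'])
snap('wrist','w8',(160,100,480,340),2)
E
```

```text
[-27.6 -66.4  79.2] 28.937493257534 [ 7.31730054e-01 -8.28279811e+00  1.59247006e-03]
```

View pics/w8.png

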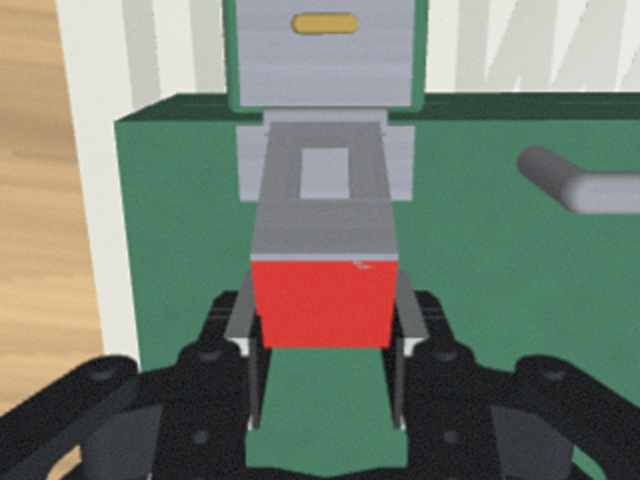

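Request:
{"fn": "servo_tool", "kwargs": {
  "increments": [
    [[-0.5,0,0.9,0,0,0,1],[-0.1,0,0.3,0,0,0,1],[0,0,0,0,0,0,1]]
  ]
}}

```text
t: 22.65
position: [527.3, -298.7, 68.3]
eef_rot: [[-0.994, -0.108, 0.007], [-0.108, 0.994, -0.004], [-0.006, -0.005, -1.0]]
ft_force: [3.7, -4.8, 4.0]
opening: 29.2
finger_force: 27.1
```

Request:
{"fn": "servo_tool", "kwargs": {
  "increments": [
    [[0,0,0,0,0,0,0],[0,0,0,0,0,0,-0.2],[0,0,0,0,0,0,-0.2],[0,0,-2,0,0,0,-0.2],[0,0,-4,0,0,0,-0.2],[0,0,-2,0,0,0,-0.2],[0,0,0,0,0,0,-0.2]]
  ]
}}

```text
t: 23.35
position: [525.7, -297.6, 149.2]
eef_rot: [[-0.994, -0.108, 0.005], [-0.108, 0.994, -0.003], [-0.004, -0.003, -1.0]]
ft_force: [0.5, -0.7, -0.7]
opening: 51.0
finger_force: 0.0
```

```bash
python3 - <<'E'
from case import *
s=observe(); print(toc(s['position']),s['opening'],s['ft_force'],s['position'])
snap('wrist','w9'); w,ok,c=cloud('w9'); c=c.astype(int)
r=ok&(c[...,0]>120)&(c[...,1]<60)&(c[...,2]<60)&(w[...,2]>60)&(w[...,2]<140)
q=np.array([toc(p) for p in w[r]]); print(len(q),np.percentile(q,[5,50,95],axis=0))
E
```

```text
[-21.6 -65.3 149.2] 50.98919934323387 [ 0.49722208 -0.66751396 -0.69845705] [ 525.70533478 -297.56189708  149.20206762]
846 [[-40.   -78.1  104.1 ]
 [-31.55 -65.3  110.5 ]
 [-22.15 -52.3  116.1 ]]
```

Request:
{"fn": "servo_tool", "kwargs": {
  "increments": [
    [[0.3,0,1,0,0,0,1],[0,0,2,0,0,0,1],[0,0,1.5,0,0,0,1],[0,0,0,0,0,0,1],[0,0,0.5,0,0,0,1],[0,0,0.3,0,0,0,1],[0,0,0.3,0,0,0,1],[0,0,0,0,0,0,1]]
  ]
}}

```text
t: 24.2
position: [527.1, -297.2, 92.3]
eef_rot: [[-0.994, -0.107, 0.011], [-0.107, 0.994, -0.002], [-0.011, -0.003, -1.0]]
ft_force: [14.5, 10.3, 19.2]
opening: 0.0
finger_force: 11.8
```

Request:
{"fn": "servo_tool", "kwargs": {
  "increments": [
    [[0,0,0.2,0,0,0,1],[0,0,0,0,0,0,1]]
  ]
}}

```text
t: 24.4
position: [527.4, -297.3, 91.8]
eef_rot: [[-0.994, -0.107, 0.012], [-0.107, 0.994, -0.002], [-0.012, -0.004, -1.0]]
ft_force: [10.3, 12.1, 31.5]
opening: -0.2
finger_force: 14.8
```

Request:
{"fn": "servo_tool", "kwargs": {
  "increments": [
    [[0,0,0.2,0,0,0,1],[0,0,0,0,0,0,1]]
  ]
}}

```text
t: 24.6
position: [528.5, -298.0, 90.7]
eef_rot: [[-0.994, -0.107, 0.014], [-0.107, 0.994, -0.004], [-0.014, -0.005, -1.0]]
ft_force: [13.2, 11.1, 33.0]
opening: -0.0
finger_force: 16.3
```

Request:
{"fn": "servo_tool", "kwargs": {
  "increments": [
    [[0,0,-3,0,0,0,1],[0,0,-4,0,0,0,0.1],[0,0,0,0,0,0.14,0.1],[0,0,0,0,0,0.143,0.1],[0,0,0,0,0,0.143,0.1],[0,0,0,0,0,0.143,0.1],[0,0,0,0,0,0.143,0.1],[0,0,0,0,0,0.143,0.1],[0,0,0,0,0,0.143,0.1],[0,0,0,0,0,0.143,0.1],[0,0,0,0,0,0.143,0.1],[0,0,0,0,0,0.143,0.1]]
  ]
}}

```text
t: 25.8
position: [519.9, -296.4, 153.7]
eef_rot: [[-0.244, 0.97, -0.003], [0.97, 0.244, 0.002], [0.003, -0.003, -1.0]]
ft_force: [-0.4, 0.6, 0.4]
opening: 39.0
finger_force: 0.0
```

Request:
{"fn": "servo_tool", "kwargs": {
  "increments": [
    [[0,0,0,0,0,0.143,0.1],[3.7,-1.4,0,0,0,0,0.1],[3.7,-1.4,0,0,0,0,0.1],[3.6,-1.4,1,0,0,0,0.1],[0,0,0,0,0,0,0.1],[0,0,0,0,0,0,0.1]]
  ]
}}

```text
t: 26.4
position: [466.3, -191.5, 144.7]
eef_rot: [[-0.11, 0.994, -0.003], [0.994, 0.11, 0.001], [0.001, -0.002, -1.0]]
ft_force: [0.6, -0.1, -0.2]
opening: 38.2
finger_force: 0.0
```

```bash
python3 - <<'E'
from case import *
s=observe(); print(toc(s['position']),s['opening'],s['position'],s['eef_rot'].round(3).tolist())
snap('wrist','w10'); w,ok,c=cloud('w10'); c=c.astype(int)
q=(w[...,:2]-C); cx=q@EX; cy=q@EY
m=ok&(abs(cy-45)<40)&(w[...,2]>98)&(w[...,2]<112)&(cx<-40)&(cx>-90)
print(m.sum(),np.percentile(cx[m],[5,50,95]),np.percentile(cy[m],[1,99]),np.percentile(w[...,2][m],[5,50,95]))
E
```

```text
[-69.1  46.6 144.7] 38.1532835025657 [ 466.34519614 -191.45526935  144.6545915 ] [[-0.11, 0.994, -0.003], [0.994, 0.11, 0.001], [0.001, -0.002, -1.0]]
1405 [-67.05832463 -62.76044544 -58.28949673] [ 5.92398628 84.35234234] [104.0934364  106.67416293 108.04714643]
```

Request:
{"fn": "servo_tool", "kwargs": {
  "increments": [
    [[0,0.63,2,0,0,0,0.1],[0,0,3,0,0,0,0.1],[0,0,1.4,0,0,0,0.1],[0,0,0,0,0,0,1],[0,0,0,0,0,0,1],[0,0,0,0,0,0,1],[0,0,0,0,0,0,1],[0,0,0,0,0,0,1]]
  ],
  "force": 35
}}

```text
t: 27.25
position: [472.9, -192.4, 82.4]
eef_rot: [[-0.109, 0.994, -0.001], [0.994, 0.109, -0.001], [-0.0, -0.001, -1.0]]
ft_force: [-4.3, -3.0, -4.7]
opening: 8.6
finger_force: 34.3
```

```bash
cat > arc.py <<'E'
import numpy as np,sys
# in case x-z plane; tool angle phi (tilt, about +case y); tool y=(cos,-sin), tool z=(-sin,-cos)
def rows(x,z,th,phi,off=-23.,hx=75.,hz=36.):
    # x,z TCP start; th,phi arrays
    ty=lambda p:np.array([np.cos(p),-np.sin(p)]); tz=lambda p:np.array([-np.sin(p),-np.cos(p)])
    P=np.array([x,z],float); H0=P+off*tz(phi[0]); hinge=np.array([hx,hz]); out=[]
    for i in range(1,len(th)):
        d=th[i]-th[0]; v=H0-hinge; R=np.array([[np.cos(d),np.sin(d)],[-np.sin(d),np.cos(d)]])
        H=hinge+R@v; T=H-off*tz(phi[i]); dp=T-P
        out.append((round(dp@ty(phi[i-1])/10,2),round(dp@tz(phi[i-1])/10,2),round(phi[i]-phi[i-1],3))); P=T
    return out,P,H
E
python3 - <<'E'
from case import *
from arc import rows
s=observe(); p=toc(s['position']); print(p,s['opening'],s['ft_force'],s['finger_force'])
th=np.linspace(0,1.62,23); phi=np.interp(th,[0,1.62],[0,.75])
o,P,H=rows(p[0],p[2],th,phi,off=-(104-p[2])); print(o,P,H)
E
```

```text
[-62.7  45.   82.4] 8.588209093436973 [-4.3411741  -3.01134423 -4.66359027] 34.29942548274994
[(np.float64(0.46), np.float64(-1.0), np.float64(0.034)), (np.float64(0.5), np.float64(-0.97), np.float64(0.034)), (np.float64(0.54), np.float64(-0.95), np.float64(0.034)), (np.float64(0.58), np.float64(-0.93), np.float64(0.034)), (np.float64(0.61), np.float64(-0.9), np.float64(0.034)), (np.float64(0.65), np.float64(-0.87), np.float64(0.034)), (np.float64(0.68), np.float64(-0.84), np.float64(0.034)), (np.float64(0.72), np.float64(-0.81), np.float64(0.034)), (np.float64(0.75), np.float64(-0.78), np.float64(0.034)), (np.float64(0.78), np.float64(-0.75), np.float64(0.034)), (np.float64(0.81), np.float64(-0.71), np.float64(0.034)), (np.float64(0.83), np.float64(-0.68), np.float64(0.034)), (np.float64(0.86), np.float64(-0.64), np.float64(0.034)), (np.float64(0.88), np.float64(-0.6), np.float64(0.034)), (np.float64(0.91), np.float64(-0.56), np.float64(0.034)), (np.float64(0.93), np.float64(-0.53), np.float64(0.034)), (np.float64(0.95), np.float64(-0.49), np.float64(0.034)), (np.float64(0.97), np.float64(-0.44), np.float64(0.034)), (np.float64(0.98), np.float64(-0.4), np.float64(0.034)), (np.float64(1.0), np.float64(-0.36), np.float64(0.034)), (np.float64(1.01), np.float64(-0.32), np.float64(0.034)), (np.float64(1.02), np.float64(-0.28), np.float64(0.034))] [134.96691762 154.38436822] [149.69031483 170.18884779]
```

Request:
{"fn": "servo_tool", "kwargs": {
  "increments": [
    [[0,0.46,-1.0,0.034,0,0,1],[0,0.5,-0.97,0.034,0,0,1],[0,0.54,-0.95,0.034,0,0,1],[0,0.58,-0.93,0.034,0,0,1],[0,0.61,-0.9,0.034,0,0,1],[0,0.65,-0.87,0.034,0,0,1],[0,0,0,0,0,0,1]]
  ]
}}

```text
t: 27.95
position: [511.8, -188.0, 136.8]
eef_rot: [[-0.109, 0.973, -0.203], [0.994, 0.107, -0.023], [-0.001, -0.204, -0.979]]
ft_force: [-5.7, -0.6, 8.7]
opening: 8.1
finger_force: 35.7
```

```bash
python3 - <<'E'
from case import *
s=observe(); print(toc(s['position']),s['opening'],s['ft_force'],s['finger_force'])
snap('scene','sc1',(160,170,330,320),3)
E
```

```text
[-23.5  45.1 136.8] 8.12286787088374 [-5.74467479 -0.59363013  8.65117127] 35.710952281951904
```

View pics/sc1.png

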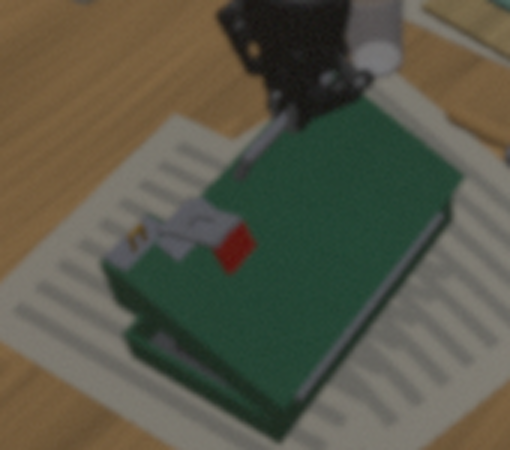

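Request:
{"fn": "servo_tool", "kwargs": {
  "increments": [
    [[0,0.68,-0.84,0.034,0,0,1],[0,0.72,-0.81,0.034,0,0,1],[0,0.75,-0.78,0.034,0,0,1],[0,0.78,-0.75,0.034,0,0,1],[0,0.81,-0.71,0.034,0,0,1],[0,0.83,-0.68,0.034,0,0,1],[0,0.86,-0.64,0.034,0,0,1],[0,0.88,-0.6,0.034,0,0,1],[0,0,0,0,0,0,1]]
  ]
}}

```text
t: 28.9
position: [589.6, -179.3, 171.8]
eef_rot: [[-0.109, 0.884, -0.455], [0.994, 0.096, -0.05], [-0.001, -0.458, -0.889]]
ft_force: [-0.2, 1.6, 9.7]
opening: 7.8
finger_force: 35.7
```

Request:
{"fn": "servo_tool", "kwargs": {
  "increments": [
    [[0,0.91,-0.56,0.034,0,0,1],[0,0.93,-0.53,0.034,0,0,1],[0,0.95,-0.49,0.034,0,0,1],[0,0.97,-0.44,0.034,0,0,1],[0,0.98,-0.4,0.034,0,0,1],[0,1.0,-0.36,0.034,0,0,1],[0,0,0,0,0,0,1]]
  ]
}}

```text
t: 29.6
position: [653.2, -172.2, 164.4]
eef_rot: [[-0.109, 0.775, -0.623], [0.994, 0.085, -0.069], [-0.001, -0.627, -0.779]]
ft_force: [3.9, 1.8, 6.1]
opening: 8.1
finger_force: 36.8
```

Request:
{"fn": "servo_tool", "kwargs": {
  "increments": [
    [[0,1.01,-0.32,0.034,0,0,1],[0,1.02,-0.28,0.034,0,0,1],[0,0,0,0,0,0,1]]
  ]
}}

```text
t: 29.9
position: [672.1, -170.0, 155.4]
eef_rot: [[-0.109, 0.73, -0.674], [0.994, 0.08, -0.075], [-0.001, -0.678, -0.735]]
ft_force: [3.6, 1.3, 3.6]
opening: 8.2
finger_force: 39.1
```

```bash
python3 - <<'E'
from case import *
s=observe(); p=toc(s['position']); print(p,s['opening'],s['ft_force'],s['finger_force'],s['joint_positions'].round(2))
z=s['eef_rot'][:,2]; H=s['position']-21.6*z; h=toc(H); print('H',h, 'theta', np.arctan2(68,-138)-np.arctan2(h[2]-36,h[0]-75))
E
```

```text
[137.8  45.6 155.4] 8.194836843923758 [3.59106277 1.27139742 3.57328675] 39.11137282848358 [-0.18  0.98  0.95 -0.21  1.93 -0.29]
H [152.4  45.6 171.3] theta 1.6325861609028645
```

Request:
{"fn": "servo_tool", "kwargs": {
  "increments": [
    [[0,0.9,-0.2,0.0,0,0,1],[0,0,0,0,0,0,1],[0,0,0,0,0,0,0.5],[0,0,0,0,0,0,0.45],[0,0,0,0,0,0,0.45],[0,0,-2,0,0,0,0.45],[0,0,-3,0,0,0,0.45],[0,0,-4,0,0,0,0.45],[0,0,-4,0,0,0,0]]
  ]
}}

```text
t: 30.8
position: [766.3, -159.7, 246.1]
eef_rot: [[-0.108, 0.728, -0.677], [0.994, 0.08, -0.074], [0.0, -0.681, -0.733]]
ft_force: [1.6, -0.8, -1.0]
opening: 36.7
finger_force: 0.0
```

```bash
python3 - <<'E'
from case import *
s=observe(); print(s['position'],toc(s['position']),s['opening'])
snap('scene','sc2'); snap('side','sd2')
w,ok,c=cloud('sc2'); q=w[...,:2]-C; cx=q@EX; cy=q@EY; z=w[...,2]; c=c.astype(int)
g=ok&(abs(cy)<120)&(cx>40)&(cx<160)&(z>60)&(c[...,1]>c[...,0]*1.25)
# lid outer/inner face: fit line x vs z
print(g.sum()); 
for lo in range(60,200,20):
    m=g&(z>lo)&(z<lo+20)
    if m.sum()>20: print(lo,m.sum(),np.percentile(cx[m],[10,50,90]).round(1))
print(z[g].max())
im=np.load('pics/sc2.npz')['im']; a=cv2.resize(im[150:330,150:340],None,fx=2.1,fy=2.1)
im=np.load('pics/sd2.npz')['im']; b=cv2.resize(im[100:280,290:480],None,fx=2.1,fy=2.1)
cv2.imwrite('pics/lid.png',np.hstack([a,b])[:,:,::-1])
E
```

```text
[ 766.2506335  -159.69747109  246.10997521] [232.5  45.6 246.1] 36.67401626515486
2633
60 110 [113.5 115.3 116.9]
80 165 [115.8 117.3 119.2]
100 195 [117.9 119.7 121.7]
120 203 [120.4 122.  123.9]
140 192 [122.7 124.2 125.7]
160 226 [124.5 126.4 128.1]
180 1542 [ 97.2 110.5 124. ]
187.739042676866
```

View pics/lid.png

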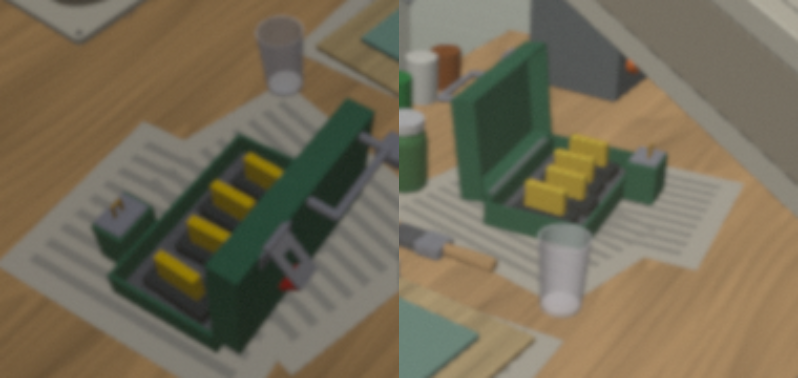

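Request:
{"fn": "servo_tool", "kwargs": {
  "increments": [
    [[0,0,0,-0.149,0,0,0],[0,0,0,-0.149,0,0,0],[0,0,0,-0.149,0,0,0],[0,0,0,-0.149,0,0,0],[0,0,0,-0.149,0,0,0],[-0.75,-4.4,0,0,0,0,0],[-0.75,-4.4,0,0,0,0,0],[-0.75,-4.4,0,0,0,0,0],[-0.75,-4.4,0,0,0,0,0],[-0.75,-4.4,0,0,0,0,0],[-0.75,-4.4,0,0,0,0,0]]
  ]
}}

```text
t: 32.0
position: [505.7, -233.0, 245.2]
eef_rot: [[-0.109, 0.994, -0.004], [0.994, 0.109, -0.0], [0.0, -0.004, -1.0]]
ft_force: [-0.5, -0.2, 0.4]
opening: 42.7
finger_force: 0.0
```

Request:
{"fn": "servo_tool", "kwargs": {
  "increments": [
    [[0,0,0,0,0,-0.143,0],[0,0,0,0,0,-0.143,0],[0,0,0,0,0,-0.143,0],[0,0,0,0,0,-0.143,0],[0,0,0,0,0,-0.143,0],[0,0,0,0,0,-0.143,0],[0,0,0,0,0,-0.143,0],[0,0,0,0,0,-0.143,0],[0,0,0,0,0,-0.143,0],[0,0,0,0,0,-0.143,0],[0,0,0,0,0,-0.143,0],[0,0,0,0,0,0,0]]
  ]
}}

```text
t: 33.2
position: [507.5, -232.8, 245.2]
eef_rot: [[-0.994, -0.112, -0.004], [-0.112, 0.994, 0.0], [0.004, 0.0, -1.0]]
ft_force: [-0.1, -0.3, -0.0]
opening: 42.7
finger_force: 0.0
```

```bash
cat > ribs.py <<'E'
from case import *
def ribs(f):
    w,ok,c=cloud(f); c=c.astype(int)
    y=(c[...,0]>100)&(c[...,1]>80)&(c[...,2]<c[...,1]*.55)&ok&(w[...,2]>40)&(w[...,2]<95)
    y=y.astype(np.uint8); n,l,st,ce=cv2.connectedComponentsWithStats(y); out=[]
    for i in range(1,n):
        if st[i,4]<80: continue
        p=w[l==i]; zt=np.percentile(p[:,2],90); t=p[p[:,2]>zt-5]
        r=cv2.minAreaRect(t[:,:2].astype(np.float32)); b=cv2.boxPoints(r)
        e=[b[1]-b[0],b[2]-b[1]]; v=max(e,key=np.linalg.norm); a=np.arctan2(v[1],v[0]); a=(a+np.pi/2)%np.pi-np.pi/2
        out.append((np.array(r[0]),a)); print(f,'world',np.round(r[0],1),'case',toc([*r[0],zt]),'size',np.round(r[1],1),'yaw',round(a,3),'rel case',round(a-ya,3))
    return out
E
python3 - <<'E'
from ribs import *
s=observe(); print(s['position'],toc(s['position']),s['eef_rot'].round(3).tolist(),s['joint_positions'].round(2))
snap('wrist','w11'); ribs('w11')
E
```

```text
[ 507.52717027 -232.81735262  245.16119555] [-32.7   1.  245.2] [[-0.994, -0.112, -0.004], [-0.112, 0.994, 0.0], [0.004, 0.0, -1.0]] [-0.45  0.3   1.75 -0.    1.1  -2.13]
w11 world [ 528.8 -205.2] case [-8.5 26.2 60.3] size [59.1 14. ] yaw 0.06 rel case -0.049
w11 world [ 549.1 -314.6] case [ -0.3 -84.8  60.1] size [59.6 13.3] yaw 0.042 rel case -0.067
w11 world [ 543.6 -257.4] case [  0.5 -27.4  60.3] size [59.7 13.5] yaw 0.11 rel case 0.001
w11 world [ 531.7 -150.5] case [ 0.4 80.2 60.4] size [59.4 14.7] yaw 0.04 rel case -0.069
w11 world [ 623.4 -613.9] case [  41.1 -390.4   67.6] size [13.8  5.2] yaw 0.028 rel case -0.081
```

Request:
{"fn": "servo_tool", "kwargs": {
  "increments": [
    [[0,0,0,0,0,0.072,0.3],[-1.4,4.1,4,0,0,0,0.3],[-1.35,4.05,4,0,0,0,0.3],[0,0,4,0,0,0,0.3],[0,0,3.5,0,0,0,0.3],[0,0,0,0,0,0,0.3],[0,0,0,0,0,0,0.3]]
  ]
}}

```text
t: 33.95
position: [528.4, -162.9, 102.6]
eef_rot: [[-0.999, -0.037, -0.004], [-0.037, 0.999, 0.0], [0.004, 0.0, -1.0]]
ft_force: [0.9, -0.3, 0.1]
opening: 29.6
finger_force: 0.0
```

```bash
python3 - <<'E'
from ribs import *
s=observe(); print(s['position'],toc(s['position']),s['eef_rot'].round(3).tolist(),s['opening'])
snap('wrist','w12'); ribs('w12')
E
```

```text
[ 528.371634   -162.85852342  102.57620803] [ -4.3  68.3 102.6] [[-0.999, -0.037, -0.004], [-0.037, 0.999, 0.0], [0.004, 0.0, -1.0]] 29.57254570811123
w12 world [ 528.9 -204.8] case [-8.4 26.6 60.1] size [59.4 13.9] yaw 0.062 rel case -0.047
w12 world [ 532.3 -150.5] case [ 0.9 80.2 60.2] size [60.3 13.9] yaw 0.041 rel case -0.068
w12 world [ 544.1 -257. ] case [  1.  -27.   59.9] size [60.  14.7] yaw 0.119 rel case 0.01
w12 world [ 549.4 -314.5] case [  0.1 -84.7  59.8] size [60.1 15.5] yaw 0.052 rel case -0.057
```

Request:
{"fn": "servo_tool", "kwargs": {
  "increments": [
    [[-0.44,1.23,0,0,0,0,0.3],[0,0,3,0,0,0,0.3],[0,0,3,0,0,0,0.3],[0,0,1.5,0,0,0,0.3],[0,0,1.0,0,0,0,0.3],[0,0,0,0,0,0,0.3]]
  ]
}}

```text
t: 34.6
position: [532.3, -150.2, 17.3]
eef_rot: [[-0.999, -0.039, -0.004], [-0.039, 0.999, -0.0], [0.004, 0.0, -1.0]]
ft_force: [-0.6, -0.2, 0.3]
opening: 30.0
finger_force: 0.0
```

Request:
{"fn": "servo_tool", "kwargs": {
  "increments": [
    [[0,0,0,0,0,0,1],[0,0,0,0,0,0,1],[0,0,0,0,0,0,1],[0,0,0,0,0,0,1],[0,0,0,0,0,0,1]]
  ],
  "force": 60
}}

```text
t: 35.1
position: [533.4, -150.9, 18.5]
eef_rot: [[-0.999, -0.039, -0.001], [-0.039, 0.999, -0.001], [0.001, -0.001, -1.0]]
ft_force: [-0.0, -2.2, 6.8]
opening: 13.1
finger_force: 61.9
```

Request:
{"fn": "servo_tool", "kwargs": {
  "increments": [
    [[0,0,-0.5,0,0,0,1],[0,0,-2,0,0,0,1],[0,0,-4,0,0,0,1],[0,0,-4,0,0,0,1],[0,0,-3,0,0,0,1],[0,0,0,0,0,0,1]]
  ]
}}

```text
t: 35.7
position: [534.6, -150.8, 156.0]
eef_rot: [[-0.999, -0.039, 0.003], [-0.039, 0.999, -0.002], [-0.003, -0.002, -1.0]]
ft_force: [1.0, 0.2, -6.6]
opening: 12.8
finger_force: 60.1
```

Request:
{"fn": "servo_tool", "kwargs": {
  "increments": [
    [[0,0,0,0,0,0.103,1],[-0.14,4.57,0,0,0,0,1],[-0.14,4.57,0,0,0,0,1],[-0.14,4.57,0,0,0,0,1],[-0.14,4.57,0,0,0,0,1],[-0.14,4.57,0,0,0,0,1],[-0.14,4.57,0,0,0,0,1],[-0.14,4.57,0,0,0,0,1],[-0.14,4.57,0,0,0,0,1],[-0.14,4.57,0,0,0,0,1],[-0.14,4.57,0,0,0,0,1],[0,0,0,0,0,0,1]]
  ]
}}

```text
t: 36.9
position: [574.7, 310.0, 149.5]
eef_rot: [[-0.998, 0.059, -0.005], [0.059, 0.998, 0.001], [0.005, 0.001, -1.0]]
ft_force: [0.7, -1.5, -6.7]
opening: 13.1
finger_force: 61.8
```

Request:
{"fn": "servo_tool", "kwargs": {
  "increments": [
    [[0,0,0,0,0,0,1],[0,0,4,0,0,0,1],[0,0,4,0,0,0,1],[0,0,2.5,0,0,0,1],[0,0,0,0,0,0,1],[0,0,0,0,0,0,1]]
  ]
}}

```text
t: 37.5
position: [574.9, 303.4, 46.4]
eef_rot: [[-0.998, 0.065, -0.005], [0.065, 0.998, -0.002], [0.005, -0.002, -1.0]]
ft_force: [0.6, 0.1, -5.8]
opening: 13.2
finger_force: 61.7
```

Request:
{"fn": "servo_tool", "kwargs": {
  "increments": [
    [[0,0,0.8,0,0,0,1],[0,0,0.3,0,0,0,1],[0,0,0.2,0,0,0,1],[0,0,0,0,0,0,1]]
  ]
}}

```text
t: 37.9
position: [575.6, 304.8, 34.5]
eef_rot: [[-0.998, 0.064, -0.003], [0.064, 0.998, -0.0], [0.003, -0.0, -1.0]]
ft_force: [-0.6, 0.5, -6.6]
opening: 13.2
finger_force: 61.8
```

Request:
{"fn": "servo_tool", "kwargs": {
  "increments": [
    [[-0.3,0,0,0,0,0,1],[-0.1,0,0,0,0,0,1],[0,0,0,0,0,0,1]]
  ]
}}

```text
t: 38.2
position: [580.0, 304.6, 34.4]
eef_rot: [[-0.998, 0.064, -0.002], [0.064, 0.998, -0.0], [0.002, -0.0, -1.0]]
ft_force: [-0.4, 1.1, -7.4]
opening: 13.1
finger_force: 61.8
```

```bash
cat > b.py <<'E'
from h import *
O=np.array([522.4,221.7]); ab=-.0637; BX=np.array([np.cos(ab),np.sin(ab)]); BY=np.array([-BX[1],BX[0]])
def tob(p): d=np.asarray(p)[:2]-O; return np.round([d@BX,d@BY,p[2]],1)
E
python3 - <<'E'
from b import *
s=observe(); print(s['position'],tob(s['position']),s['ft_force'],s['opening'])
E
```

```text
[579.97314995 304.63342966  34.44931005] [52.2 86.4 34.4] [-0.41231713  1.14356226 -7.37252628] 13.058232841202452
```

Request:
{"fn": "servo_tool", "kwargs": {
  "increments": [
    [[-0.15,0,0.1,0,0,0,1],[0,0,0.1,0,0,0,1],[0,0,0,0,0,0,1]]
  ]
}}

```text
t: 38.5
position: [580.7, 304.5, 33.5]
eef_rot: [[-0.998, 0.064, -0.004], [0.064, 0.998, -0.0], [0.004, -0.001, -1.0]]
ft_force: [-5.6, -1.3, 6.5]
opening: 13.0
finger_force: 63.8
```

Request:
{"fn": "servo_tool", "kwargs": {
  "increments": [
    [[-0.1,0,0.05,0,0,0,1],[0,0,0,0,0,0,1]]
  ]
}}

```text
t: 38.7
position: [580.7, 304.5, 33.6]
eef_rot: [[-0.998, 0.064, -0.005], [0.064, 0.998, -0.001], [0.005, -0.001, -1.0]]
ft_force: [-11.8, -2.4, 13.5]
opening: 13.1
finger_force: 64.8
```

Request:
{"fn": "servo_tool", "kwargs": {
  "increments": [
    [[0,0,0,0,0,0,0.45],[0,0,0,0,0,0,0.45],[0,0,0,0,0,0,0.45],[0,0,-2,0,0,0,0.45],[0,0,-4,0,0,0,0.45],[0,0,-4,0,0,0,0.3],[0,0,-2,0,0,0,0.3]]
  ]
}}

```text
t: 39.4
position: [584.2, 305.2, 155.4]
eef_rot: [[-0.998, 0.064, 0.002], [0.064, 0.998, 0.002], [-0.002, 0.002, -1.0]]
ft_force: [0.6, 0.1, -0.2]
opening: 30.0
finger_force: 0.0
```

Request:
{"fn": "servo_tool", "kwargs": {
  "increments": [
    [[0.17,-4.65,0,0,0,0,0.3],[0.17,-4.65,0,0,0,0,0.3],[0.17,-4.65,0,0,0,0,0.3],[0.17,-4.65,0,0,0,0,0.3],[0.17,-4.65,0,0,0,0,0.3],[0.17,-4.65,0,0,0,0,0.3],[0.17,-4.65,0,0,0,0,0.3],[0.17,-4.65,0,0,0,0,0.3],[0.17,-4.65,0,0,0,0,0.3],[0.17,-4.65,0,0,0,0,0.3],[0.17,-4.65,0,0,0,0,0.3],[0,0,0,0,0,-0.126,0.3]]
  ]
}}

```text
t: 40.6
position: [531.0, -210.2, 152.3]
eef_rot: [[-0.998, -0.059, -0.001], [-0.059, 0.998, -0.002], [0.001, -0.002, -1.0]]
ft_force: [-0.3, -0.2, 1.3]
opening: 29.6
finger_force: 0.0
```

Request:
{"fn": "servo_tool", "kwargs": {
  "increments": [
    [[0,0,2.5,0,0,0,0.3],[0,0,0,0,0,0,0.3],[0,0,0,0,0,0,0.3]]
  ]
}}

```text
t: 40.9
position: [530.7, -204.8, 126.8]
eef_rot: [[-0.998, -0.062, -0.004], [-0.062, 0.998, 0.0], [0.004, 0.0, -1.0]]
ft_force: [-0.2, -0.6, 0.0]
opening: 29.8
finger_force: 0.0
```

```bash
cat >> ribs.py <<'E'
def plan(f,near,zt=17.3):
    s=observe(); p=s['position']; R=s['eef_rot']; snap('wrist',f); r=ribs(f)
    q,a=min(r,key=lambda t:np.linalg.norm(t[0]-near)); psi=np.arctan2(R[1,1],R[0,1])-np.pi/2
    wz=-(a-psi); d=q-p[:2]
    print('at',p.round(1),'psi',psi.round(3),'-> turn',round(wz,3),'then tool x,y cm',np.round([-(d@[np.cos(a),np.sin(a)])/10,(d@[-np.sin(a),np.cos(a)])/10],2),'z',round((p[2]-zt)/10,2))
E
python3 - <<'E'
from ribs import *
plan('w13',[528.9,-204.8])
E
```

```text
w13 world [ 529.2 -204.9] case [-8.1 26.4 60.2] size [60.4 13.4] yaw 0.065 rel case -0.044
w13 world [ 543.8 -257.2] case [  0.7 -27.2  60.1] size [59.8 13.7] yaw 0.12 rel case 0.011
w13 world [ 549.1 -314.4] case [ -0.2 -84.6  60. ] size [59.6 14.6] yaw 0.038 rel case -0.071
at [ 530.7 -204.8  126.8] psi 0.062 -> turn -0.004 then tool x,y cm [ 0.15 -0.01] z 10.95
```

Request:
{"fn": "servo_tool", "kwargs": {
  "increments": [
    [[0.15,0,3.5,0,0,0,0.3],[0,0,4,0,0,0,0.3],[0,0,2,0,0,0,0.3],[0,0,1.4,0,0,0,0.3],[0,0,0,0,0,0,0.3],[0,0,0,0,0,0,1],[0,0,0,0,0,0,1],[0,0,0,0,0,0,1],[0,0,0,0,0,0,1],[0,0,0,0,0,0,1]]
  ]
}}

```text
t: 41.95
position: [530.2, -205.5, 19.1]
eef_rot: [[-0.998, -0.062, -0.001], [-0.062, 0.998, -0.001], [0.001, -0.001, -1.0]]
ft_force: [0.5, -1.4, 6.5]
opening: 13.0
finger_force: 62.5
```

Request:
{"fn": "servo_tool", "kwargs": {
  "increments": [
    [[0,0,-0.5,0,0,0,1],[0,0,-2,0,0,0,1],[0,0,-4,0,0,0,1],[0,0,-4,0,0,0,1],[0,0,-3,0,0,0,1],[0,0,0,0,0,0.126,1]]
  ]
}}

```text
t: 42.55
position: [531.2, -205.6, 156.9]
eef_rot: [[-0.998, 0.065, 0.002], [0.065, 0.998, -0.002], [-0.002, -0.002, -1.0]]
ft_force: [1.3, -0.5, -7.7]
opening: 13.1
finger_force: 60.7
```

Request:
{"fn": "servo_tool", "kwargs": {
  "increments": [
    [[-0.14,4.66,0,0,0,0,1],[-0.14,4.66,0,0,0,0,1],[-0.14,4.66,0,0,0,0,1],[-0.14,4.66,0,0,0,0,1],[-0.14,4.66,0,0,0,0,1],[-0.14,4.66,0,0,0,0,1],[-0.14,4.66,0,0,0,0,1],[-0.14,4.66,0,0,0,0,1],[-0.14,4.66,0,0,0,0,1],[-0.14,4.66,0,0,0,0,1],[0,0,0,0,0,0,1],[0,0,0,0,0,0,1]]
  ]
}}

```text
t: 43.75
position: [571.4, 259.8, 151.3]
eef_rot: [[-0.998, 0.061, -0.006], [0.061, 0.998, -0.002], [0.006, -0.002, -1.0]]
ft_force: [-0.0, -0.6, -7.3]
opening: 13.2
finger_force: 62.5
```

```bash
python3 - <<'E'
from b import *
s=observe(); print(s['position'],tob(s['position']),s['ft_force'],s['opening'],s['eef_rot'].round(3)[:,1])
E
```

```text
[571.42064126 259.75635804 151.28909222] [ 46.5  41.1 151.3] [-0.02439051 -0.63634276 -7.30171878] 13.163511406615875 [ 0.061  0.998 -0.002]
```

Request:
{"fn": "servo_tool", "kwargs": {
  "increments": [
    [[0,0,4,0,0,0,1],[0,0,4,0,0,0,1],[0,0,2.5,0,0,0,1],[0,0,1.0,0,0,0,1],[0,0,0,0,0,0,1],[-0.3,0,0,0,0,0,1],[-0.2,0,0,0,0,0,1],[0,0,0,0,0,0,1]]
  ]
}}

```text
t: 44.55
position: [578.4, 258.8, 38.6]
eef_rot: [[-0.998, 0.064, -0.002], [0.064, 0.998, 0.0], [0.002, -0.0, -1.0]]
ft_force: [-0.3, -0.5, -7.2]
opening: 12.9
finger_force: 62.9
```

Request:
{"fn": "servo_tool", "kwargs": {
  "increments": [
    [[-0.15,0,0.1,0,0,0,1],[0,0,0.1,0,0,0,1],[0,0,0,0,0,0,1]]
  ]
}}

```text
t: 44.85
position: [578.5, 258.7, 35.7]
eef_rot: [[-0.998, 0.064, -0.005], [0.064, 0.998, -0.001], [0.005, -0.001, -1.0]]
ft_force: [-5.1, 0.2, -5.0]
opening: 12.6
finger_force: 63.1
```

```bash
python3 - <<'E'
from b import *
s=observe(); print(s['position'],tob(s['position']),s['ft_force'],s['opening'],s['eef_rot'].round(3)[:,1])
E
```

```text
[578.46482246 258.70001147  35.68945821] [53.6 40.5 35.7] [-5.06705918  0.20293783 -4.96318135] 12.646218038816091 [ 0.064  0.998 -0.001]
```

Request:
{"fn": "servo_tool", "kwargs": {
  "increments": [
    [[0,0,0.15,0,0,0,1],[-0.1,0,0.1,0,0,0,1],[0,0,0,0,0,0,1]]
  ]
}}

```text
t: 45.15
position: [578.4, 258.8, 34.1]
eef_rot: [[-0.998, 0.064, -0.007], [0.064, 0.998, -0.001], [0.007, -0.001, -1.0]]
ft_force: [-12.3, -0.4, 6.9]
opening: 12.9
finger_force: 64.8
```

```bash
python3 - <<'E'
from b import *
s=observe(); print(s['position'],tob(s['position']),s['ft_force'],s['opening'])
E
```

```text
[578.3814013  258.76048872  34.13132325] [53.5 40.5 34.1] [-12.25324228  -0.41448832   6.91767606] 12.908568615883263
```

Request:
{"fn": "servo_tool", "kwargs": {
  "increments": [
    [[0,0,0,0,0,0,0.45],[0,0,0,0,0,0,0.45],[0,0,0,0,0,0,0.45],[0,0,-2,0,0,0,0.45],[0,0,-4,0,0,0,0.45],[0,0,-4,0,0,0,0.3],[0,0,-2,0,0,0,0.3]]
  ]
}}

```text
t: 45.85
position: [583.1, 259.5, 157.3]
eef_rot: [[-0.998, 0.064, 0.003], [0.064, 0.998, 0.002], [-0.003, 0.002, -1.0]]
ft_force: [0.6, -0.1, 0.6]
opening: 29.5
finger_force: 0.0
```

Request:
{"fn": "servo_tool", "kwargs": {
  "increments": [
    [[0,-4.7,0,0,0,0,0.3],[0,-4.7,0,0,0,0,0.3],[0,-4.7,0,0,0,0,0.3],[0,-4.7,0,0,0,0,0.3],[0,-4.7,0,0,0,0,0.3],[0,-4.7,0,0,0,0,0.3],[0,-4.7,0,0,0,0,0.3],[0,-4.7,0,0,0,0,0.3],[0,-4.7,0,0,0,0,0.3],[0,-4.7,0,0,0,0,0.3],[0,-4.7,0,0,0,0,0.3],[0,0,0,0,0,-0.092,0.3]]
  ]
}}

```text
t: 47.05
position: [548.2, -263.3, 154.3]
eef_rot: [[-1.0, -0.024, 0.0], [-0.024, 1.0, -0.003], [-0.0, -0.003, -1.0]]
ft_force: [0.1, 0.4, -0.0]
opening: 30.0
finger_force: 0.0
```

Request:
{"fn": "servo_tool", "kwargs": {
  "increments": [
    [[0,0,0,0,0,-0.092,0.3],[0,0,2.5,0,0,0,0.3],[0,0,0,0,0,0,0.3],[0,0,0,0,0,0,0.3]]
  ]
}}

```text
t: 47.45
position: [547.7, -257.3, 128.5]
eef_rot: [[-0.993, -0.12, -0.003], [-0.12, 0.993, -0.0], [0.003, 0.0, -1.0]]
ft_force: [0.2, 0.1, 0.4]
opening: 29.8
finger_force: 0.0
```

```bash
python3 - <<'E'
from ribs import *
plan('w14',[543.8,-257.2],18)
E
```

```text
w14 world [ 549.3 -315.2] case [ -0.1 -85.4  60.1] size [59.6 14.3] yaw 0.048 rel case -0.061
w14 world [ 543.6 -257.9] case [  0.5 -27.8  60.2] size [59.2 13.2] yaw 0.126 rel case 0.017
at [ 547.7 -257.3  128.5] psi 0.12 -> turn -0.006 then tool x,y cm [ 0.41 -0.  ] z 11.05
```

Request:
{"fn": "servo_tool", "kwargs": {
  "increments": [
    [[0.41,0,3.5,0,0,0,0.3],[0,0,4,0,0,0,0.3],[0,0,2,0,0,0,0.3],[0,0,1.5,0,0,0,0.3],[0,0,0,0,0,0,0.3],[0,0,0,0,0,0,1],[0,0,0,0,0,0,1],[0,0,0,0,0,0,1],[0,0,0,0,0,0,1],[0,0,0,0,0,0,1]]
  ]
}}

```text
t: 48.5
position: [544.2, -258.3, 19.6]
eef_rot: [[-0.993, -0.12, -0.001], [-0.12, 0.993, -0.001], [0.001, -0.001, -1.0]]
ft_force: [0.3, -0.7, 5.5]
opening: 12.9
finger_force: 62.2
```

Request:
{"fn": "servo_tool", "kwargs": {
  "increments": [
    [[0,0,-0.5,0,0,0,1],[0,0,-2,0,0,0,1],[0,0,-4,0,0,0,1],[0,0,-4,0,0,0,1],[0,0,-3,0,0,0,1],[0,0,0,0,0,0.093,1],[0,0,0,0,0,0.093,1]]
  ]
}}

```text
t: 49.2
position: [543.3, -257.4, 154.3]
eef_rot: [[-0.998, 0.069, -0.003], [0.069, 0.998, -0.0], [0.003, -0.001, -1.0]]
ft_force: [-0.2, 0.2, -6.2]
opening: 12.9
finger_force: 60.5
```

Request:
{"fn": "servo_tool", "kwargs": {
  "increments": [
    [[0.04,4.73,0,0,0,0,1],[0.04,4.73,0,0,0,0,1],[0.04,4.73,0,0,0,0,1],[0.04,4.73,0,0,0,0,1],[0.04,4.73,0,0,0,0,1],[0.04,4.73,0,0,0,0,1],[0.04,4.73,0,0,0,0,1],[0.04,4.73,0,0,0,0,1],[0.04,4.73,0,0,0,0,1],[0.04,4.73,0,0,0,0,1],[0,0,0,0,0,0,1],[0,0,0,0,0,0,1]]
  ]
}}

```text
t: 50.4
position: [569.4, 215.4, 152.3]
eef_rot: [[-0.998, 0.063, -0.005], [0.063, 0.998, -0.001], [0.005, -0.002, -1.0]]
ft_force: [0.5, -0.1, -5.6]
opening: 13.1
finger_force: 61.9
```

```bash
python3 - <<'E'
from b import *
s=observe(); print(s['position'],tob(s['position']),s['ft_force'],s['opening'],s['eef_rot'].round(3)[:,1])
E
```

```text
[569.35266083 215.36445104 152.25969105] [ 47.3  -3.3 152.3] [ 0.47479135 -0.10164226 -5.55253736] 13.082899558023525 [ 0.063  0.998 -0.002]
```

Request:
{"fn": "servo_tool", "kwargs": {
  "increments": [
    [[0,-0.12,4,0,0,0,1],[0,0,4,0,0,0,1],[0,0,2.5,0,0,0,1],[0,0,1.1,0,0,0,1],[0,0,0,0,0,0,1],[-0.3,0,0,0,0,0,1],[-0.2,0,0.1,0,0,0,1],[-0.15,0,0.1,0,0,0,1],[0,0,0,0,0,0,1]]
  ]
}}

```text
t: 51.3
position: [575.0, 212.4, 35.5]
eef_rot: [[-0.998, 0.066, -0.007], [0.066, 0.998, -0.001], [0.007, -0.002, -1.0]]
ft_force: [-6.4, 0.7, -2.9]
opening: 12.7
finger_force: 63.4
```

```bash
python3 - <<'E'
from b import *
s=observe(); print(s['position'],tob(s['position']),s['ft_force'],s['opening'])
E
```

```text
[574.99365883 212.37410785  35.49171184] [53.1 -6.  35.5] [-6.44237164  0.72646109 -2.90813992] 12.694718405143712
```

Request:
{"fn": "servo_tool", "kwargs": {
  "increments": [
    [[0,0,0.15,0,0,0,1],[-0.05,0,0.05,0,0,0,1],[0,0,0,0,0,0,1]]
  ]
}}

```text
t: 51.6
position: [575.0, 212.5, 34.2]
eef_rot: [[-0.998, 0.066, -0.008], [0.066, 0.998, -0.001], [0.008, -0.002, -1.0]]
ft_force: [-11.1, 0.5, 3.8]
opening: 13.1
finger_force: 64.4
```

Request:
{"fn": "servo_tool", "kwargs": {
  "increments": [
    [[0,0,0,0,0,0,0.45],[0,0,0,0,0,0,0.45],[0,0,0,0,0,0,0.45],[0,0,-2,0,0,0,0.45],[0,0,-4,0,0,0,0.45],[0,0,-4,0,0,0,0.3],[0,0,-2,0,0,0,0.3]]
  ]
}}

```text
t: 52.3
position: [580.0, 213.5, 157.3]
eef_rot: [[-0.998, 0.066, 0.003], [0.066, 0.998, 0.002], [-0.003, 0.002, -1.0]]
ft_force: [0.2, 0.1, 0.4]
opening: 29.9
finger_force: 0.0
```

Request:
{"fn": "servo_tool", "kwargs": {
  "increments": [
    [[-0.1,-4.8,0,0,0,0,0.3],[-0.1,-4.8,0,0,0,0,0.3],[-0.1,-4.8,0,0,0,0,0.3],[-0.1,-4.8,0,0,0,0,0.3],[-0.1,-4.8,0,0,0,0,0.3],[-0.1,-4.8,0,0,0,0,0.3],[-0.1,-4.8,0,0,0,0,0.3],[-0.1,-4.8,0,0,0,0,0.3],[-0.1,-4.8,0,0,0,0,0.3],[-0.1,-4.8,0,0,0,0,0.3],[0,-4.8,0,0,0,0,0.3],[0,0,0,0,0,-0.11,0.3]]
  ]
}}

```text
t: 53.5
position: [553.1, -321.1, 154.3]
eef_rot: [[-0.999, -0.041, 0.0], [-0.041, 0.999, -0.004], [0.0, -0.004, -1.0]]
ft_force: [-0.3, 0.4, -0.4]
opening: 29.8
finger_force: 0.0
```

Request:
{"fn": "servo_tool", "kwargs": {
  "increments": [
    [[0,0,2.5,0,0,0,0.3],[0,0,0,0,0,0,0.3],[0,0,0,0,0,0,0.3]]
  ]
}}

```text
t: 53.8
position: [552.8, -314.6, 128.5]
eef_rot: [[-0.999, -0.044, -0.004], [-0.044, 0.999, 0.0], [0.004, 0.0, -1.0]]
ft_force: [0.2, 0.2, -0.3]
opening: 29.8
finger_force: 0.0
```

```bash
python3 - <<'E'
from ribs import *
plan('w15',[549.3,-315.2],18)
E
```

```text
w15 world [ 549.3 -315.5] case [ -0.1 -85.7  60.3] size [59.7 13. ] yaw 0.05 rel case -0.059
at [ 552.8 -314.6  128.5] psi 0.044 -> turn -0.006 then tool x,y cm [ 0.35 -0.07] z 11.05
```

Request:
{"fn": "servo_tool", "kwargs": {
  "increments": [
    [[0.35,-0.07,3.5,0,0,-0.006,0.3],[0,0,4,0,0,0,0.3],[0,0,2,0,0,0,0.3],[0,0,1.5,0,0,0,0.3],[0,0,0,0,0,0,0.3],[0,0,0,0,0,0,1],[0,0,0,0,0,0,1],[0,0,0,0,0,0,1],[0,0,0,0,0,0,1],[0,0,0,0,0,0,1]]
  ]
}}

```text
t: 54.85
position: [550.1, -316.1, 19.7]
eef_rot: [[-0.999, -0.05, -0.001], [-0.05, 0.999, -0.001], [0.001, -0.001, -1.0]]
ft_force: [0.3, -0.5, 5.6]
opening: 13.0
finger_force: 62.2
```

Request:
{"fn": "servo_tool", "kwargs": {
  "increments": [
    [[0,0,-0.5,0,0,0,1],[0,0,-2,0,0,0,1],[0,0,-4,0,0,0,1],[0,0,-4,0,0,0,1],[0,0,-3,0,0,0,1],[0,0,0,0,0,0.112,1]]
  ]
}}

```text
t: 55.45
position: [551.4, -316.7, 158.0]
eef_rot: [[-0.998, 0.063, 0.003], [0.063, 0.998, -0.004], [-0.003, -0.004, -1.0]]
ft_force: [2.2, -0.9, -4.8]
opening: 13.1
finger_force: 60.6
```

Request:
{"fn": "servo_tool", "kwargs": {
  "increments": [
    [[0.13,4.82,0,0,0,0,1],[0.13,4.82,0,0,0,0,1],[0.13,4.82,0,0,0,0,1],[0.13,4.82,0,0,0,0,1],[0.13,4.82,0,0,0,0,1],[0.13,4.82,0,0,0,0,1],[0.13,4.82,0,0,0,0,1],[0.13,4.82,0,0,0,0,1],[0.13,4.82,0,0,0,0,1],[0.13,4.82,0,0,0,0,1],[0,0,0,0,0,0,1],[0,0,0,0,0,0,1]]
  ]
}}

```text
t: 56.65
position: [565.0, 167.3, 152.5]
eef_rot: [[-0.998, 0.059, -0.005], [0.059, 0.998, -0.001], [0.005, -0.002, -1.0]]
ft_force: [-0.8, -0.3, -5.5]
opening: 13.3
finger_force: 61.9
```

```bash
python3 - <<'E'
from b import *
s=observe(); print(s['position'],tob(s['position']),s['ft_force'],s['opening'],s['eef_rot'].round(3)[:,1])
snap('wrist','w16')
E
```

```text
[565.00981824 167.30557565 152.48196455] [ 46.  -51.6 152.5] [-0.75452176 -0.29269882 -5.53942901] 13.26409327078001 [ 0.059  0.998 -0.002]
```

Request:
{"fn": "servo_tool", "kwargs": {
  "increments": [
    [[0,0,4,0,0,0,1],[0,0,4,0,0,0,1],[0,0,2.5,0,0,0,1],[0,0,1.1,0,0,0,1],[0,0,0,0,0,0,1],[-0.4,0,0,0,0,0,1],[-0.2,0,0.1,0,0,0,1],[-0.15,0,0.1,0,0,0,1],[0,0,0,0,0,0,1]]
  ]
}}

```text
t: 57.6
position: [572.4, 165.5, 35.6]
eef_rot: [[-0.998, 0.062, -0.005], [0.062, 0.998, -0.001], [0.005, -0.001, -1.0]]
ft_force: [-5.5, -0.5, -3.9]
opening: 13.3
finger_force: 63.0
```

Request:
{"fn": "servo_tool", "kwargs": {
  "increments": [
    [[0,0,0.15,0,0,0,1],[-0.05,0,0.05,0,0,0,1],[0,0,0,0,0,0,1]]
  ]
}}

```text
t: 57.9
position: [572.4, 165.6, 34.4]
eef_rot: [[-0.998, 0.062, -0.006], [0.062, 0.998, -0.001], [0.006, -0.001, -1.0]]
ft_force: [-8.9, -1.4, 6.4]
opening: 13.1
finger_force: 64.2
```

```bash
python3 - <<'E'
from b import *
s=observe(); print(s['position'],tob(s['position']),s['ft_force'],s['opening'])
E
```

```text
[572.35163495 165.58113742  34.36504424] [ 53.4 -52.8  34.4] [-8.94298286 -1.43626848  6.38828933] 13.126997610852046
```

Request:
{"fn": "servo_tool", "kwargs": {
  "increments": [
    [[0,0,0,0,0,0,0.45],[0,0,0,0,0,0,0.45],[0,0,0,0,0,0,0.45],[0,0,-2,0,0,0,0.45],[0,0,-4,0,0,0,0.45],[0,0,-4,0,0,0,0.3],[1.5,2,-3.5,0,0,0,0.3],[2,3,-3,0,0,0,0.3],[1.5,2,-1,0,0,0,0.3],[0,0,0,0,0,0,0.3],[0,0,0,0,0,0,0.3]]
  ]
}}

```text
t: 59.0
position: [529.1, 239.1, 208.7]
eef_rot: [[-0.998, 0.06, -0.002], [0.06, 0.998, -0.0], [0.002, -0.0, -1.0]]
ft_force: [0.6, 0.5, -0.5]
opening: 29.6
finger_force: 0.0
```

```bash
python3 - <<'E'
from b import *
import ribs
s=observe(); print(s['position'])
snap('wrist','w17')
for q,a in ribs.ribs('w17'): print('board',tob([*q,0]),'yaw rel',round(a-ab,3))
from board import board
o=board('w17')
w,ok,c=cloud('w17'); d=w[...,:2]-O; bx=d@BX; by=d@BY; z=w[...,2]
# foot near edges / gap at rail: foot tops z 35-39 
for y0 in(86.4,40.5,-6,-52.8):
    for s_ in(-14,14):
        m=ok&(abs(by-y0-s_)<4)&(z>34)&(z<41)&(bx<96)&(bx>0); 
        if m.sum(): print(y0,s_,'foot x',np.percentile(bx[m],[1,99]).round(1),m.sum())
im=np.load('pics/w17.npz')['im']; v,u=np.where(ok&(bx>-110)&(bx<115)&(abs(by)<140)&(z<80)); print(u.min(),u.max(),v.min(),v.max())
cv2.imwrite('pics/w17c.png',cv2.resize(im[v.min():v.max(),u.min():u.max()],None,fx=2.2,fy=2.2)[:,:,::-1])
E
```

```text
[529.06373839 239.12724818 208.72443989]
w17 world [571.2 167.3] case [ 74.1 391.8  75. ] size [13.9 59.4] yaw -0.068 rel case -0.177
w17 world [573.4 214.2] case [ 81.5 438.2  75.1] size [13.7 58.3] yaw -0.059 rel case -0.168
w17 world [577.1 260.2] case [ 90.1 483.5  75.2] size [14.  59.8] yaw -0.068 rel case -0.177
w17 world [578.7 306. ] case [ 96.7 528.9  75.2] size [14.4 58.6] yaw -0.068 rel case -0.177
board [ 52.1 -51.2   0. ] yaw rel -0.004
board [51.4 -4.3  0. ] yaw rel 0.004
board [52.1 41.9  0. ] yaw rel -0.005
board [50.8 87.7  0. ] yaw rel -0.005
far [ 287  181   72   78 2299] [582.2 237.4] [ 85.2 101.4] 86.7 line [9.945000e-01 1.046000e-01 5.789536e+02 2.368125e+02] corners [[529.0999755859375, 197.8000030517578], [630.2999877929688, 192.0], [635.2999877929688, 277.0], [534.0, 282.79998779296875]]
side [ 401   73   26  176 1628] [524.7 346. ] [ 12.8 206.5] 86.31 line [ 9.977000e-01 -6.730000e-02  5.160528e+02  3.465670e+02] corners [[421.20001220703125, 346.20001220703125], [627.2999877929688, 332.8999938964844], [628.0999755859375, 345.79998779296875], [422.1000061035156, 359.1000061035156]]
glass [  236   119   171   127 10479] [541.8 238.6] [200.  159.1] 86.33 line [3.670000e-02 9.993000e-01 4.991986e+02 2.406847e+02] corners [[456.0, 143.89999389648438], [614.7999877929688, 133.8000030517578], [627.7000122070312, 333.29998779296875], [468.79998779296875, 343.5]]
86.4 -14 foot x [ 7.1 85.3] 408
86.4 14 foot x [ 6.9 88.3] 152
40.5 -14 foot x [ 8.2 94.6] 437
40.5 14 foot x [ 8.1 85. ] 312
-6 -14 foot x [ 8.  76.5] 362
-6 14 foot x [ 8.3 94.7] 460
-52.8 -14 foot x [ 7.6 93.6] 235
-52.8 14 foot x [ 7.7 88.3] 429
187 426 72 258
```

View pics/w17c.png

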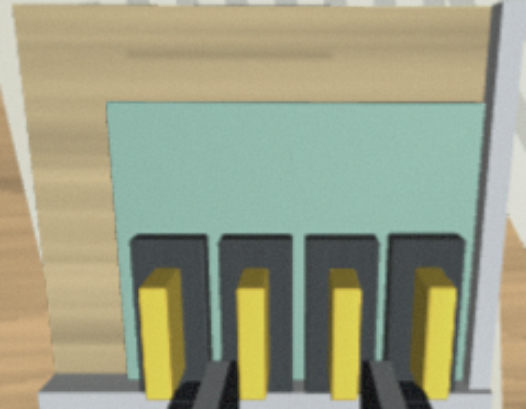

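Request:
{"fn": "servo_tool", "kwargs": {
  "increments": [
    [[1.0,3.5,3,0,0,0,1],[1.05,3.4,3,0,0,0,1],[0,0,4,0,0,0,1],[0,0,4,0,0,0,1],[0,0,4,0,0,0,1],[0,0,1.3,0,0,0,1],[0,0,0,0,0,0,1],[-0.5,0,0,0,0,0,1],[-0.5,0,0,0,0,0,1],[-0.2,0,0,0,0,0,1],[0,0,0,0,0,0,1]]
  ]
}}

```text
t: 60.15
position: [524.6, 308.6, 17.1]
eef_rot: [[-0.998, 0.062, -0.002], [0.062, 0.998, 0.001], [0.002, 0.001, -1.0]]
ft_force: [-3.8, 0.4, 3.3]
opening: -0.1
finger_force: 1.8
```

Request:
{"fn": "servo_tool", "kwargs": {
  "increments": [
    [[-0.15,0,0,0,0,0,1],[0,0,0,0,0,0,1]]
  ]
}}

```text
t: 60.35
position: [524.6, 308.3, 16.6]
eef_rot: [[-0.998, 0.062, -0.005], [0.062, 0.998, -0.0], [0.005, -0.0, -1.0]]
ft_force: [-8.0, 0.4, 6.5]
opening: 0.5
finger_force: 4.1
```

```bash
python3 - <<'E'
from b import *
s=observe(); print(s['position'],tob(s['position']),s['ft_force'],s['opening'])
E
```

```text
[524.57672169 308.33461417  16.61889326] [-3.3 86.6 16.6] [-8.03983305  0.44918634  6.50369597] 0.46993268133730187
```

Request:
{"fn": "servo_tool", "kwargs": {
  "increments": [
    [[-0.1,0,0,0,0,0,1],[0,0,0,0,0,0,1],[1.2,0,0,0,0,0,1],[0,-4.55,0,0,0,0,1],[0,0,0,0,0,0,1],[-0.7,0,0,0,0,0,1],[-0.2,0,0,0,0,0,1],[-0.2,0,0,0,0,0,1],[-0.1,0,0,0,0,0,1],[-0.1,0,0,0,0,0,1],[0,0,0,0,0,0,1]]
  ]
}}

```text
t: 61.45
position: [521.7, 263.1, 15.3]
eef_rot: [[-0.998, 0.061, -0.009], [0.061, 0.998, -0.002], [0.009, -0.002, -1.0]]
ft_force: [-14.2, 1.9, 10.0]
opening: 0.2
finger_force: 6.7
```

Request:
{"fn": "servo_tool", "kwargs": {
  "increments": [
    [[1.2,0,0,0,0,0,1],[0,-4.6,0,0,0,0,1],[0,0,0,0,0,0,1],[-0.7,0,0,0,0,0,1],[-0.2,0,0,0,0,0,1],[-0.2,0,0,0,0,0,1],[-0.1,0,0,0,0,0,1],[0,0,0,0,0,0,1]]
  ]
}}

```text
t: 62.25
position: [518.7, 217.2, 15.1]
eef_rot: [[-0.998, 0.061, -0.01], [0.061, 0.998, -0.002], [0.01, -0.002, -1.0]]
ft_force: [-13.3, 0.6, 11.0]
opening: -0.0
finger_force: 6.7
```

Request:
{"fn": "servo_tool", "kwargs": {
  "increments": [
    [[1.2,0,0,0,0,0,1],[0,-4.6,0,0,0,0,1],[0,0,0,0,0,0,1],[-0.7,0,0,0,0,0,1],[-0.2,0,0,0,0,0,1],[-0.2,0,0,0,0,0,1],[-0.1,0,0,0,0,0,1],[0,0,0,0,0,0,1]]
  ]
}}

```text
t: 63.05
position: [515.7, 171.4, 15.0]
eef_rot: [[-0.998, 0.061, -0.01], [0.061, 0.998, -0.002], [0.01, -0.002, -1.0]]
ft_force: [-13.9, 1.0, 9.9]
opening: 0.0
finger_force: 6.5
```

```bash
python3 - <<'E'
from b import *
s=observe(); print(s['position'],tob(s['position']),s['ft_force'],s['opening'])
E
```

```text
[515.74512788 171.35507528  14.97129697] [ -3.4 -50.7  15. ] [-13.88717487   0.95396408   9.87291825] 0.029621891724164857
```

Request:
{"fn": "servo_tool", "kwargs": {
  "increments": [
    [[1.2,0,0,0,0,0,1],[0,0,-4,0,0,0,0.5],[0,0,-4,0,0,0,0.5],[0,2.5,-4,0,0,0,0.5],[0,2.5,-4,0,0,0,0.5],[0,2,-3,0,0,0,0.5],[0,0,0,0,0,0,0.5],[0,0,0,0,0,0,0.5]]
  ]
}}

```text
t: 63.85
position: [512.5, 242.7, 206.1]
eef_rot: [[-0.998, 0.06, -0.0], [0.06, 0.998, 0.001], [0.0, 0.001, -1.0]]
ft_force: [-0.6, -0.2, -0.4]
opening: 21.2
finger_force: 0.0
```

```bash
cat > chk.py <<'E'
from b import *
import ribs
from board import board
def chk(f,cam='wrist'):
    snap(cam,f)
    for q,a in ribs.ribs(f): print('board',tob([*q,0]),'yaw rel',round(a-ab,3))
    w,ok,c=cloud(f); d=w[...,:2]-O; bx=d@BX; by=d@BY; z=w[...,2]
    for y0 in(87,41.5,-5,-51.5):
        print(y0,[np.percentile(bx[m],1).round(1) for s_ in(-14,0,14) for m in [ok&(abs(by-y0-s_)<4)&(z>34)&(z<41)&(bx<96)&(bx>-20)] if m.sum()])
    board(f)
E
python3 - <<'E'
from chk import *
s=observe(); print(s['position'],s['joint_positions'].round(2),s['opening']); chk('w18')
E
```

```text
[512.52240312 242.68739824 206.13263498] [ 0.42  0.35  1.77  0.    1.02 -1.09] 21.225774018772178
w18 world [570.8 167.3] case [ 73.8 391.9  74.9] size [13.9 59.2] yaw -0.068 rel case -0.177
w18 world [573.5 214.2] case [ 81.5 438.2  74.9] size [13.5 58.5] yaw -0.051 rel case -0.16
w18 world [576.5 260.3] case [ 89.5 483.7  75.2] size [13.1 58.2] yaw -0.05 rel case -0.159
w18 world [579.2 305.8] case [ 97.2 528.6  75.2] size [14.  58.5] yaw -0.061 rel case -0.17
board [ 51.8 -51.2   0. ] yaw rel -0.004
board [51.5 -4.2  0. ] yaw rel 0.013
board [51.5 42.   0. ] yaw rel 0.013
board [51.3 87.5  0. ] yaw rel 0.003
87 [np.float64(7.9), np.float64(7.7), np.float64(7.7)]
41.5 [np.float64(8.3), np.float64(7.8), np.float64(7.8)]
-5 [np.float64(8.2), np.float64(7.2), np.float64(8.0)]
-51.5 [np.float64(7.5), np.float64(8.3), np.float64(8.3)]
far [ 285  195   72   77 2181] [582.3 237.4] [ 84.9 102.2] 86.36 line [9.985000e-01 5.510000e-02 5.759884e+02 2.349514e+02] corners [[528.7000122070312, 198.1999969482422], [630.5999755859375, 191.6999969482422], [636.0, 276.5], [534.0999755859375, 283.0]]
side [ 398   90   26  172 1604] [525.  345.9] [ 12.6 206.1] 86.16 line [ 9.978000e-01 -6.610000e-02  5.160242e+02  3.464415e+02] corners [[421.79998779296875, 346.6000061035156], [627.4000244140625, 332.79998779296875], [628.2999877929688, 345.29998779296875], [422.70001220703125, 359.1000061035156]]
glass [  234   134   170   125 10238] [541.9 238.5] [199.6 158.9] 86.49 line [3.200000e-02 9.995000e-01 4.994938e+02 2.414169e+02] corners [[456.5, 143.8000030517578], [615.0999755859375, 134.0], [627.2999877929688, 333.20001220703125], [468.70001220703125, 343.0]]
```

Request:
{"fn": "servo_tool", "kwargs": {
  "increments": [
    [[0,0,-4,0,0,0,0.45],[0,0,0,0,0,0.14,0.45],[0,0,0,0,0,0.14,0.45],[0,0,0,0,0,0.14,0.45],[0,0,0,0,0,0.14,0.45],[0,0,0,0,0,0.14,0.45],[0,0,0,0,0,0.14,0.45],[0,0,0,0,0,0.14,0.45],[0,0,0,0,0,0.14,0.45],[0,0,0,0,0,0.14,0.45],[0,0,0,0,0,0.14,0.45]]
  ]
}}

```text
t: 65.0
position: [511.4, 240.4, 243.3]
eef_rot: [[-0.102, 0.995, -0.006], [0.995, 0.102, -0.002], [-0.001, -0.006, -1.0]]
ft_force: [-0.4, 0.3, 0.9]
opening: 23.5
finger_force: 0.0
```

Request:
{"fn": "servo_tool", "kwargs": {
  "increments": [
    [[-4.28,2.08,0,0,0,0,0.45],[-4.28,2.08,0,0,0,0,0.45],[-4.28,2.08,0,0,0,0,0.45],[-4.28,2.08,0,0,0,0,0.45],[-4.28,2.08,0,0,0,0,0.45],[-4.28,2.08,0,0,0,0,0.45],[-4.28,2.08,0,0,0,0,0.45],[-4.28,2.08,0,0,0,0,0.45],[-4.28,2.08,0,0,0,0,0.45],[-4.28,2.08,0,0,0,0,0.45],[0,0,0,0,0,0,0.45]]
  ]
}}

```text
t: 66.1
position: [766.1, -167.8, 241.0]
eef_rot: [[-0.103, 0.995, -0.005], [0.995, 0.103, -0.001], [-0.001, -0.005, -1.0]]
ft_force: [0.7, 1.0, -0.6]
opening: 23.1
finger_force: 0.0
```

Request:
{"fn": "servo_tool", "kwargs": {
  "increments": [
    [[0,0,0,0.149,0,0,0.45],[0,0,0,0.149,0,0,0.45],[0,0,0,0.149,0,0,0.45],[0,0,0,0.149,0,0,0.45],[0,0,0,0.149,0,0,0.45],[0,0,0,0,0,0,0.45],[0,0,0,0,0,0,0.45]]
  ]
}}

```text
t: 66.8
position: [764.8, -161.4, 239.0]
eef_rot: [[-0.109, 0.726, -0.679], [0.994, 0.081, -0.073], [0.002, -0.683, -0.73]]
ft_force: [-1.4, -0.9, 0.2]
opening: 23.5
finger_force: 0.0
```

```bash
python3 - <<'E'
from case import *
s=observe(); p=s['position']; R=s['eef_rot']; print(p,R.round(3).tolist(),s['opening'],s['joint_positions'].round(2))
snap('wrist','w19'); snap('scene','sc3'); snap('side','sd3')
q=np.array([766.3,-159.7,246.1]); print('to old retract, tool cm',((q-p)@R/10).round(2))
print('toc',toc(p))
# handle bar in w19 : grayish points near
for f in('w19','sc3'):
    w,ok,c=cloud(f); d=w[...,:2]-C; cx=d@EX; cy=d@EY; z=w[...,2]
    m=ok&(cx>138)&(cx<185)&(cy>0)&(cy<90)&(z>140)&(z<190)
    print(f,m.sum(), np.percentile(np.stack([cx[m],cy[m],z[m]]),[2,50,98],axis=1).round(1).tolist() if m.sum() else '')
E
```

```text
[ 764.80615518 -161.3580451   238.96856614] [[-0.109, 0.726, -0.679], [0.994, 0.081, -0.073], [0.002, -0.683, -0.73]] 23.4645285285945 [-0.15  1.11  0.49 -0.23  2.26 -0.34]
to old retract, tool cm [ 0.15 -0.37 -0.63]
toc [230.9  44.1 239. ]
w19 1009 [[152.4, 0.5, 162.1], [162.5, 48.3, 167.2], [164.8, 88.4, 169.1]]
sc3 173 [[148.9, 2.0, 164.1], [159.5, 44.1, 169.2], [162.9, 89.6, 172.2]]
```

Request:
{"fn": "servo_tool", "kwargs": {
  "increments": [
    [[0.1,-0.11,4,0,0,0,0.45],[0,0,4,0,0,0,0.45],[0,0,3,0,0,0,0.45],[0,0,1.5,0,0,0,0.45],[0,0,0,0,0,0,0.45],[0,0,0,0,0,0,1],[0,0,0,0,0,0,1],[0,0,0,0,0,0,1],[0,0,0,0,0,0,1]]
  ],
  "force": 35
}}

```text
t: 67.85
position: [681.6, -170.1, 156.8]
eef_rot: [[-0.109, 0.731, -0.673], [0.994, 0.079, -0.075], [-0.002, -0.677, -0.736]]
ft_force: [2.0, -0.1, 7.9]
opening: 8.0
finger_force: 34.6
```

```bash
python3 - <<'E'
from case import *
from arc import rows
s=observe(); p=toc(s['position']); R=s['eef_rot']; print(p,s['opening'],s['ft_force'],s['finger_force'])
phi0=np.arctan2(-R[2,1],R[2,2]*-1); H=np.array(s['position'])-21.6*R[:,2]; h=toc(H)
t0=np.arctan2(68,-138)-np.arctan2(h[2]-36,h[0]-75); print('phi0',phi0,'H',h,'th',t0,'r',np.hypot(h[2]-36,h[0]-75))
th=np.linspace(t0,0,24); phi=np.interp(th,[0,t0],[0,phi0])
o,P,Hh=rows(p[0],p[2],th,phi,off=-21.6); print(*[(float(a),float(b),float(c)) for a,b,c in o]); print(P,Hh)
E
```

```text
[147.2  44.5 156.8] 8.025193727224297 [ 2.02451756 -0.092844    7.92661725] 34.57620441913605
phi0 0.7442379476002653 H [161.8  44.5 172.7] th 1.6786971757801505 r 161.92939819563338
(-1.08, 0.25, -0.032) (-1.07, 0.3, -0.032) (-1.06, 0.34, -0.032) (-1.05, 0.39, -0.032) (-1.03, 0.43, -0.032) (-1.01, 0.48, -0.032) (-0.99, 0.52, -0.032) (-0.97, 0.56, -0.032) (-0.94, 0.61, -0.032) (-0.92, 0.65, -0.032) (-0.89, 0.69, -0.032) (-0.86, 0.72, -0.032) (-0.83, 0.76, -0.032) (-0.8, 0.8, -0.032) (-0.77, 0.83, -0.032) (-0.73, 0.87, -0.032) (-0.7, 0.9, -0.032) (-0.66, 0.93, -0.032) (-0.62, 0.96, -0.032) (-0.58, 0.98, -0.032) (-0.54, 1.01, -0.032) (-0.5, 1.03, -0.032) (-0.46, 1.06, -0.032)
[-70.24520399  86.00683953] [-70.24520399 107.60683953]
```

Request:
{"fn": "servo_tool", "kwargs": {
  "increments": [
    [[0,0,0,0,0,0,0.45],[0,0,0,0,0,0,0.45],[0,0,0,0,0,0,0.45],[0,-0.1,0.3,0,0,0,0.45],[0,0,0,0,0,0,0.45]]
  ]
}}

```text
t: 68.35
position: [676.8, -170.0, 151.9]
eef_rot: [[-0.109, 0.728, -0.677], [0.994, 0.08, -0.074], [0.0, -0.681, -0.732]]
ft_force: [0.1, -0.8, -0.5]
opening: 23.6
finger_force: 0.0
```

```bash
python3 - <<'E'
from case import *
s=observe(); print(toc(s['position']),s['opening'],s['ft_force'])
snap('wrist','w20',(160,120,480,360),2)
E
```

```text
[142.4  45.1 151.9] 23.596060164329735 [ 0.08752219 -0.84009786 -0.45747753]
```

View pics/w20.png

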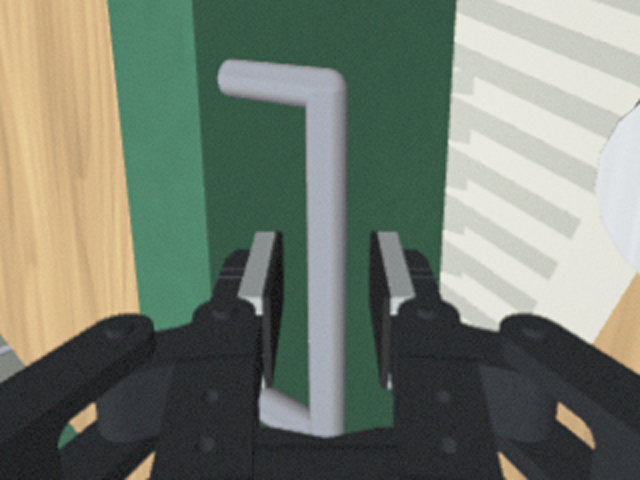

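Request:
{"fn": "servo_tool", "kwargs": {
  "increments": [
    [[0,0,0.2,0,0,0,0.45],[0,0,0,0,0,0,1],[0,0,0,0,0,0,1],[0,0,0,0,0,0,1],[0,0,0,0,0,0,1],[0,0,0,0,0,0,1]]
  ],
  "force": 35
}}

```text
t: 69.0
position: [675.8, -170.2, 150.7]
eef_rot: [[-0.109, 0.728, -0.676], [0.994, 0.08, -0.074], [0.0, -0.68, -0.733]]
ft_force: [-1.3, 0.2, -2.0]
opening: 8.2
finger_force: 34.1
```

```bash
cat > close.py <<'E'
from case import *
from arc import rows
s=observe(); p=toc(s['position']); R=s['eef_rot']; print(p,s['opening'],s['ft_force'],s['finger_force'])
phi0=np.arctan2(-R[2,1],R[2,2]*-1); A=np.arctan2(68,-138)
# find off so that radius is 153.84
best=min(np.arange(-40,-8,.1),key=lambda o:abs(np.hypot(*((lambda h:(h[2]-36,h[0]-75))(toc(np.array(s['position'])+o*R[:,2]))))-153.84))
h=toc(np.array(s['position'])+best*R[:,2]); t0=A-np.arctan2(h[2]-36,h[0]-75); print('off',best,'phi0',phi0,'H',h,'th',t0)
n=int(np.ceil(t0/.073)); th=np.linspace(t0,0,n+1); phi=np.interp(th,[0,t0],[0,phi0])
o,P,Hh=rows(p[0],p[2],th,phi,off=best); print(*[(float(a),float(b),float(c)) for a,b,c in o]); print(P,Hh)
E
python3 close.py
```

```text
[141.4  45.  150.7] 8.202046501722743 [-1.34842214  0.17040453 -1.96087978] 34.07848834991455
off -21.79999999999974 phi0 0.7483225919280893 H [156.2  45.  166.7] th 1.668875237035558
(-1.02, 0.25, -0.033) (-1.01, 0.29, -0.033) (-0.99, 0.34, -0.033) (-0.98, 0.38, -0.033) (-0.96, 0.42, -0.033) (-0.94, 0.46, -0.033) (-0.92, 0.5, -0.033) (-0.9, 0.54, -0.033) (-0.88, 0.58, -0.033) (-0.86, 0.62, -0.033) (-0.83, 0.66, -0.033) (-0.8, 0.69, -0.033) (-0.78, 0.73, -0.033) (-0.75, 0.76, -0.033) (-0.72, 0.79, -0.033) (-0.68, 0.82, -0.033) (-0.65, 0.85, -0.033) (-0.62, 0.88, -0.033) (-0.58, 0.91, -0.033) (-0.54, 0.93, -0.033) (-0.5, 0.96, -0.033) (-0.47, 0.98, -0.033) (-0.43, 1.0, -0.033)
[-63.00218035  82.24655797] [-63.00218035 104.04655797]
```

Offset matches (−21.8). Close it, in two parts with a recheck.

Request:
{"fn": "servo_tool", "kwargs": {
  "increments": [
    [[0,-1.02,0.25,-0.033,0,0,1],[0,-1.01,0.29,-0.033,0,0,1],[0,-0.99,0.34,-0.033,0,0,1],[0,-0.98,0.38,-0.033,0,0,1],[0,-0.96,0.42,-0.033,0,0,1],[0,-0.94,0.46,-0.033,0,0,1],[0,-0.92,0.5,-0.033,0,0,1],[0,-0.9,0.54,-0.033,0,0,1],[0,-0.88,0.58,-0.033,0,0,1],[0,-0.86,0.62,-0.033,0,0,1],[0,-0.83,0.66,-0.033,0,0,1],[0,0,0,0,0,0,1]]
  ]
}}

```text
t: 70.2
position: [564.4, -182.8, 165.8]
eef_rot: [[-0.108, 0.922, -0.372], [0.994, 0.1, -0.041], [-0.001, -0.374, -0.927]]
ft_force: [-1.9, -3.1, -2.9]
opening: 8.5
finger_force: 35.6
```

```bash
python3 close.py
```

```text
[ 29.3  44.6 165.8] 8.455194252503203 [-1.93015756 -3.09987558 -2.91576112] 35.56838929653168
off -20.799999999999727 phi0 0.38374273373074996 H [ 37.1  44.6 185.1] th 0.8640426103853078
(-0.8, 0.69, -0.032) (-0.77, 0.72, -0.032) (-0.74, 0.75, -0.032) (-0.71, 0.78, -0.032) (-0.68, 0.82, -0.032) (-0.65, 0.84, -0.032) (-0.61, 0.87, -0.032) (-0.58, 0.9, -0.032) (-0.54, 0.92, -0.032) (-0.5, 0.95, -0.032) (-0.47, 0.97, -0.032) (-0.43, 0.99, -0.032)
[-62.99619265  83.18098449] [-62.99619265 103.98098449]
```

Request:
{"fn": "servo_tool", "kwargs": {
  "increments": [
    [[0,-0.8,0.69,-0.032,0,0,1],[0,-0.77,0.72,-0.032,0,0,1],[0,-0.74,0.75,-0.032,0,0,1],[0,-0.71,0.78,-0.032,0,0,1],[0,-0.68,0.82,-0.032,0,0,1],[0,-0.65,0.84,-0.032,0,0,1],[0,-0.61,0.87,-0.032,0,0,1],[0,-0.58,0.9,-0.032,0,0,1],[0,-0.54,0.92,-0.032,0,0,1],[0,-0.5,0.95,-0.032,0,0,1],[0,-0.47,0.9,-0.032,0,0,1],[0,0,0,0,0,0,1]]
  ]
}}

```text
t: 71.4
position: [477.9, -192.4, 92.6]
eef_rot: [[-0.108, 0.994, -0.033], [0.994, 0.108, -0.004], [-0.0, -0.033, -0.999]]
ft_force: [0.8, -3.3, -7.1]
opening: 8.0
finger_force: 36.7
```

Request:
{"fn": "servo_tool", "kwargs": {
  "increments": [
    [[0,-0.43,0.9,-0.032,0,0,1],[0,0,0.2,0,0,0,1],[0,0,0,0,0,0,1]]
  ]
}}

```text
t: 71.7
position: [472.7, -192.9, 82.0]
eef_rot: [[-0.109, 0.994, -0.005], [0.994, 0.109, -0.0], [0.0, -0.005, -1.0]]
ft_force: [-4.4, -6.7, -2.8]
opening: 8.5
finger_force: 36.9
```

```bash
python3 close.py | head -2; python3 - <<'E'
from case import *
snap('scene','sc4'); snap('side','sd4')
for f in('sc4','sd4'):
    w,ok,c=cloud(f);c=c.astype(int); d=w[...,:2]-C; cx=d@EX; cy=d@EY; z=w[...,2]
    g=ok&(c[...,1]>c[...,0]*1.25)&(abs(cy)<115)&(z>55)
    for a in(-65,-30,0,30,65):
        m=g&(abs(cx-a)<6)
        if m.sum()>10: print(f,a,np.median(z[m]).round(1),m.sum())
E
```

```text
[-62.9  44.5  82. ] 8.523581635600172 [-4.43175174 -6.67071684 -2.80069994] 36.867170333862305
off -22.39999999999975 phi0 0.004807049958622964 H [-62.8  44.5 104.4] th 0.002906919426096888
sc4 -65 72.5 204
sc4 -30 72.4 305
sc4 0 72.3 388
sc4 30 72.3 395
sc4 65 72.2 425
sd4 -65 73.7 89
sd4 -30 73.9 73
sd4 0 73.6 115
sd4 30 73.4 117
sd4 65 73.3 132
```

Request:
{"fn": "servo_tool", "kwargs": {
  "increments": [
    [[0,0,0.2,0,0,0,1],[0,0,0.2,0,0,0,1],[0,0,0,0,0,0,1]]
  ]
}}

```text
t: 72.1
position: [472.6, -192.9, 81.0]
eef_rot: [[-0.11, 0.994, -0.005], [0.994, 0.11, -0.0], [0.0, -0.005, -1.0]]
ft_force: [-16.9, -2.6, 37.2]
opening: 8.3
finger_force: 41.1
```

Request:
{"fn": "servo_tool", "kwargs": {
  "increments": [
    [[0,0,-0.2,0,0,0,0.3],[0,0,-0.2,0,0,0,0.1],[0,0,0,0,0,0,0.1],[0,0,0,0,0,0,0.1],[0,0,-3,0,0,0,0.1],[0,0,-4,0,0,0,-0.2],[0,0,0,0,0,-0.143,-0.2],[0,0,0,0,0,-0.143,-0.2],[0,0,0,0,0,-0.143,-0.2],[0,0,0,0,0,-0.143,-0.2],[0,0,0,0,0,-0.143,-0.2]]
  ]
}}

```text
t: 73.2
position: [473.5, -192.1, 151.9]
eef_rot: [[-0.738, 0.675, -0.002], [0.675, 0.738, 0.0], [0.002, -0.001, -1.0]]
ft_force: [0.1, 0.1, -0.1]
opening: 51.4
finger_force: 0.0
```

Request:
{"fn": "servo_tool", "kwargs": {
  "increments": [
    [[0,0,0,0,0,-0.143,-0.2],[0,0,0,0,0,-0.143,-0.2],[0,0,0,0,0,-0.143,-0.2],[0,0,0,0,0,-0.143,-0.2],[0,0,0,0,0,-0.143,-0.2],[0,0,0,0,0,-0.141,-0.2],[0,0,0,0,0,0,-0.2]]
  ]
}}

```text
t: 73.9
position: [473.5, -192.2, 151.9]
eef_rot: [[-0.994, -0.11, -0.002], [-0.11, 0.994, 0.0], [0.002, 0.001, -1.0]]
ft_force: [-0.3, 0.9, 0.4]
opening: 51.4
finger_force: 0.0
```

```bash
python3 - <<'E'
from case import *
s=observe(); p=toc(s['position']); print(s['position'],p,s['eef_rot'].round(3).tolist(),s['opening'])
t=np.array([-21.5,-65.3]); print('tool x,y cm',(-(t[0]-p[0])/10).round(2),((t[1]-p[1])/10).round(2),'z to 69',(p[2]-69)/10)
E
```

```text
[ 473.48170582 -192.17743692  151.88362062] [-62.1  45.1 151.9] [[-0.994, -0.11, -0.002], [-0.11, 0.994, 0.0], [0.002, 0.001, -1.0]] 51.42368841747761
tool x,y cm -4.06 -11.04 z to 69 8.290000000000001
```

Request:
{"fn": "servo_tool", "kwargs": {
  "increments": [
    [[-1.36,-3.68,0,0,0,0,-0.2],[-1.35,-3.68,0,0,0,0,-0.2],[-1.35,-3.68,0,0,0,0,-0.2],[0,0,0,0,0,0,-0.2],[0,0,0,0,0,0,-0.2]]
  ]
}}

```text
t: 74.4
position: [525.6, -297.9, 151.5]
eef_rot: [[-0.994, -0.105, -0.002], [-0.105, 0.994, 0.001], [0.002, 0.001, -1.0]]
ft_force: [-0.2, 0.9, -0.5]
opening: 51.5
finger_force: 0.0
```

```bash
python3 - <<'E'
from case import *
s=observe(); p=toc(s['position']); print(p)
snap('wrist','w21'); w,ok,c=cloud('w21'); c=c.astype(int)
r=ok&(c[...,0]>120)&(c[...,1]<60)&(c[...,2]<60)&(w[...,2]>60)&(w[...,2]<140)
q=np.array([toc(p) for p in w[r]]); print(len(q),np.percentile(q,[3,50,97],axis=0))
E
```

```text
[-21.7 -65.7 151.5]
519 [[-31.9   -78.5    91.9  ]
 [-24.2   -64.7   100.4  ]
 [-16.1   -51.554 108.146]]
```

Request:
{"fn": "servo_tool", "kwargs": {
  "increments": [
    [[0,0,4,0,0,0,-0.2],[0,0,3,0,0,0,-0.2],[0,0,1.25,0,0,0,-0.2],[0,0,0,0,0,0,-0.2],[0,0,0,0,0,0,1],[0,0,0,0,0,0,1],[0,0,0,0,0,0,1],[0,0,0,0,0,0,1],[0,0,0,0,0,0,1]]
  ],
  "force": 25
}}

```text
t: 75.35
position: [527.1, -298.6, 71.0]
eef_rot: [[-0.994, -0.109, 0.002], [-0.109, 0.994, -0.002], [-0.002, -0.002, -1.0]]
ft_force: [1.5, -3.4, 3.2]
opening: 29.5
finger_force: 27.1
```

Request:
{"fn": "servo_tool", "kwargs": {
  "increments": [
    [[0.55,0,-0.97,0,0,0,1],[0.73,0,-0.85,0,0,0,1],[0.89,0,-0.68,0,0,0,1],[1.0,0,-0.5,0,0,0,1],[1.08,0,-0.28,0,0,0,1],[1.11,0,-0.07,0,0,0,1],[0,0,0,0,0,0,1]]
  ]
}}

```text
t: 76.05
position: [473.4, -304.6, 104.5]
eef_rot: [[-0.994, -0.109, 0.002], [-0.109, 0.994, -0.002], [-0.002, -0.003, -1.0]]
ft_force: [2.1, -5.0, 2.7]
opening: 29.3
finger_force: 26.5
```

Request:
{"fn": "servo_tool", "kwargs": {
  "increments": [
    [[1.12,0,0.16,0,0,0,1],[1.05,0,0.38,0,0,0,1],[0.95,0,0.58,0,0,0,1],[0.83,0,0.75,0,0,0,1],[0.65,0,0.85,0,0,0,1],[0,0,0,0,0,0,1]]
  ]
}}

```text
t: 76.65
position: [427.0, -309.8, 76.9]
eef_rot: [[-0.994, -0.109, 0.001], [-0.109, 0.994, -0.002], [-0.0, -0.002, -1.0]]
ft_force: [-2.5, -5.8, 6.2]
opening: 29.2
finger_force: 36.8
```

```bash
python3 - <<'E'
from case import *
s=observe(); print(toc(s['position']),s['opening'],s['ft_force'],s['finger_force'])
E
```

```text
[-121.   -66.8   76.9] 29.197355150143153 [-2.50871346 -5.8003519   6.19162849] 36.76603563129902
```

Request:
{"fn": "servo_tool", "kwargs": {
  "increments": [
    [[0.3,0,0.6,0,0,0,1],[0.2,0,0.5,0,0,0,1],[0,0,0,0,0,0,1]]
  ]
}}

```text
t: 76.95
position: [421.9, -310.3, 66.0]
eef_rot: [[-0.994, -0.109, -0.0], [-0.109, 0.994, -0.002], [0.0, -0.002, -1.0]]
ft_force: [-5.2, -7.4, 7.2]
opening: 29.2
finger_force: 41.5
```

Request:
{"fn": "servo_tool", "kwargs": {
  "increments": [
    [[0,0,0.15,0,0,0,1],[0,0,0,0,0,0,1]]
  ]
}}

```text
t: 77.15
position: [421.6, -310.4, 64.9]
eef_rot: [[-0.994, -0.109, -0.001], [-0.109, 0.994, -0.002], [0.001, -0.002, -1.0]]
ft_force: [-9.3, -8.4, 13.8]
opening: 29.1
finger_force: 42.3
```

Request:
{"fn": "servo_tool", "kwargs": {
  "increments": [
    [[0,0,0,0,0,0,0],[0,0,0,0,0,0,-0.2],[0,0,0,0,0,0,-0.2],[0,0,-3,0,0,0,-0.2],[0,0,-4,0,0,0,-0.2],[0,0,-2,0,0,0,-0.2],[0,0,0,0,0,0,-0.2]]
  ]
}}

```text
t: 77.85
position: [423.6, -309.9, 156.3]
eef_rot: [[-0.994, -0.109, 0.003], [-0.109, 0.994, -0.003], [-0.003, -0.003, -1.0]]
ft_force: [0.4, -0.4, 0.1]
opening: 51.2
finger_force: 0.0
```

```bash
python3 - <<'E'
from case import *
snap('wrist','w22'); w,ok,c=cloud('w22'); c=c.astype(int)
d=w[...,:2]-C; cx=d@EX; cy=d@EY; z=w[...,2]
r=ok&(c[...,0]>120)&(c[...,1]<60)&(c[...,2]<60)&(z>60)&(z<140)
print('red',r.sum(),np.percentile(np.stack([cx[r],cy[r],z[r]]),[3,50,97],axis=1).tolist())
for a in(-120,-112,-85,-80):
    m=ok&(abs(cx-a)<3)&(abs(cy+65)<14)&(z>55); print(a,np.percentile(z[m],[10,50,90]).round(1) if m.sum() else None)
print('lid z at -40',np.median(z[ok&(abs(cx+40)<5)&(abs(cy)<40)]))
E
```

```text
red 884 [[-128.0195846649376, -78.91003127104868, 88.00371504638325], [-123.85964257880146, -65.05672954912227, 103.76548443768613], [-116.9155061051442, -51.819284522877865, 112.95679497775753]]
-120 [107.8 111.8 112.9]
-112 None
-85 [75.1 76.3 77.1]
-80 [74.2 75.1 76.1]
lid z at -40 70.46108575959205
```

Request:
{"fn": "servo_tool", "kwargs": {
  "increments": [
    [[-0.1,0.15,2,0,0,0,1],[0,0,2,0,0,0,1],[0,0,0,0,0,0,1],[0,0,0,0,0,0,1],[0,0,1,0,0,0,1],[0,0,0.5,0,0,0,1],[0,0,0.5,0,0,0,1],[0,0,0.4,0,0,0,1],[0,0,0,0,0,0,1]]
  ]
}}

```text
t: 78.8
position: [422.6, -307.3, 89.1]
eef_rot: [[-0.994, -0.109, -0.001], [-0.109, 0.994, 0.0], [0.001, 0.001, -1.0]]
ft_force: [0.7, -0.1, -0.2]
opening: 0.0
finger_force: 0.0
```

Request:
{"fn": "servo_tool", "kwargs": {
  "increments": [
    [[0,0,0.2,0,0,0,1],[0,0,0.1,0,0,0,1],[0,0,0,0,0,0,1]]
  ]
}}

```text
t: 79.1
position: [422.9, -307.7, 88.0]
eef_rot: [[-0.994, -0.109, -0.001], [-0.109, 0.994, -0.001], [0.001, -0.0, -1.0]]
ft_force: [-5.0, 2.9, 14.6]
opening: -0.1
finger_force: 7.5
```

Request:
{"fn": "servo_tool", "kwargs": {
  "increments": [
    [[0,0,0.1,0,0,0,1],[0,0,0,0,0,0,1],[0,0,-3,0,0,0,1],[0,0,-4,0,0,0,1],[0,0,-3,0,0,0,1],[0,0,0,0,0,0,1],[0,0,0,0,0,0,1]]
  ]
}}

```text
t: 79.8
position: [423.2, -307.7, 186.3]
eef_rot: [[-0.994, -0.109, 0.001], [-0.109, 0.994, -0.001], [-0.001, -0.001, -1.0]]
ft_force: [-0.1, 0.2, 0.7]
opening: 0.1
finger_force: 0.0
```

```bash
python3 - <<'E'
from case import *
snap('wrist','w23'); w,ok,c=cloud('w23'); c=c.astype(int)
d=w[...,:2]-C; cx=d@EX; cy=d@EY; z=w[...,2]
r=ok&(c[...,0]>120)&(c[...,1]<60)&(c[...,2]<60)&(z>60)&(z<140)
print('red',r.sum(),np.percentile(np.stack([cx[r],cy[r],z[r]]),[3,50,97],axis=1).tolist())
for a in(-120,-112,-85,-80):
    m=ok&(abs(cx-a)<3)&(abs(cy+65)<14)&(z>55); print(a,np.percentile(z[m],[10,50,90]).round(1) if m.sum() else None)
snap('scene','sc5')
from chk import *
chk('sd5','side')
E
```

```text
red 140 [[-130.42301761061364, -78.39380837324889, 98.403543503229], [-128.3540043424024, -66.60134402881795, 99.44003989489185], [-125.44467934754839, -52.213180960604596, 100.5175129488324]]
-120 [234.5 244.4 246.8]
-112 [ 72.7  73.8 244.7]
-85 [72.7 73.5 74.3]
-80 [72.7 73.4 74.3]
sd5 world [574.8 236.4] case [ 85.3 460.1  77.4] size [155.5  59.3] yaw 1.53 rel case 1.421
board [51.4 18.   0. ] yaw rel 1.594
87 [np.float64(6.7), np.float64(5.8), np.float64(6.2)]
41.5 [np.float64(8.0), np.float64(6.1), np.float64(7.8)]
-5 [np.float64(7.1), np.float64(6.6), np.float64(8.4)]
-51.5 [np.float64(6.7), np.float64(6.8), np.float64(8.5)]
far [222 264   5   5  13] [629.6 321.5] [ 8.1 13.5] 1.56 line [1.015000e-01 9.948000e-01 6.287756e+02 3.225289e+02] corners [[625.4000244140625, 328.1000061035156], [625.7999877929688, 314.6000061035156], [633.9000244140625, 314.79998779296875], [633.5, 328.29998779296875]]
side [287 307   2   3   3] [426.3 349.2] [1.3 6.8] 54.52 line [  0.7986  -0.6019 425.9974 349.1504] corners [[423.20001220703125, 350.6000061035156], [428.70001220703125, 346.70001220703125], [429.3999938964844, 347.79998779296875], [423.8999938964844, 351.70001220703125]]
glass [273 283   9  13  33] [488.9 304.3] [14.8 40.2] 45.58 line [  0.5981  -0.8014 487.4315 305.0257] corners [[469.3999938964844, 313.1000061035156], [498.1000061035156, 285.0], [508.5, 295.5], [479.79998779296875, 323.70001220703125]]
```

```bash
python3 -c "
from cell import *
print(sign_off())"
```

```text
the job is handed in; nothing more can be done
None
```

I handed the job in at about 80 s of the 210 s limit: the plate is square against both rails, all four weights stand against the far rail, and the lid is shut with the hasp flat over its staple; sign-off returned no verdict.

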